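# Set four weld electrodes on the set-up bar in order of size

## Robot

A 6-joint arm with a two-finger parallel gripper is mounted at the origin on a cart in front of the work surface, level with it; the furniture and walls round the work are solid. World frame = base frame: x ahead of the robot, y to its left, z up, the work surface at z = 0. Lengths are in m, angles in rad, forces in N, time in s.
With the tool pointing down it reaches from about 0.25 to 0.725 m from the base axis. Payload 9.7 kg.
Tool frame: the origin (TCP) lies between the finger pads; the fingertips stand 8 mm ahead of it and the grasp point (between the pads) lies 11 mm behind it; z points along the fingers, y is the direction in which the jaws open and shut (so a half turn about z gives the same grasp; the last joint's range is limited). The gripper opens to 85 mm and grips with 20 to 120 N. Pads are 22 mm wide; open, the fingers measure 114 mm over their backs; the gripper's body (76 mm by 85 mm) begins 54 mm behind the grasp point. The pads swing forward as they close: fully open they stand 13 mm farther back than shut.
Start: joints at [1.34, 0.087, 0.176, 1.66, 0, 1.571], TCP at [0.126, 0.535, 0.239] pointing down, gripper open.
Joint ranges: [-3.13, 3.13], [-0.85, 1.81], [-1.15, 1.24], [-2.2, 2.28], [-1.44, 1.52], [-3.14, 3.14]. Speed limits (rad/s): [2.22, 2.22, 2.57, 3.14, 3.14, 3.14].

## Interface

Orientations are given as a rotation vector (axis times angle).
In Python, from bench import observe, grab_frame, finish_job gives the robot as it stands.
- The arm moves only by the tool arm_command, never from a script. Its argument "series" is a list of rows, each an object of numbers: "x", "y", "z": the shift along the tool's x, y, z scaled (see below); "rx", "ry", "rz": the turn, a rotation vector about the tool's x, y, z scaled (see below); "gripper": the opening, from 0 (shut) to 1 (fully open). A call has 1 to 12 rows; each row shifts and turns the commanded pose from where the row before left it, along the tool's axes as they then stand; what a row does not reach is not made up. The controller multiplies each number of a shift by 10 cm and each number of a turn by 2 pi rad. A row lasts 1/12 s, in which the tool goes at most 41.7 mm and 7.16 degrees, less where a joint would pass 70% of its speed; a pose out of reach is approached as far as the arm can. A call with a number of a shift or a turn outside -1 to 1 is refused whole. A call with a gripper value outside its range is refused whole. The fingers move at their own pace and stop on an object; the grip force is fixed at half the most. Time passes only in rows, so rows that do not move let the fingers close. It gives the time, the measured TCP pose, the force and the opening at its end, in the units of the state.
- observe(): the state, without advancing time (a new reading comes with each control period).
- grab_frame(name): name is "scene" or "top" or "wrist"; returns a dict with "pixels" (420x560x3 uint8, red, green, blue), "K" (3x3 intrinsics, pixels), "rvec" (rotation vector, rad) and "tvec" (3), from world to camera coordinates, as OpenCV has them. Camera axes: x right, y down, z forward; pixel columns grow to the right and rows downward; lengths in m; the calibration is good to about 2 mm. A picture is of the moment at which its call begins. There is no depth.
- finish_job(): hands the job in, once; it reports no verdict.
The state is a dict: "t": time; "joint_pos": joint angles; "qd": joint speeds; "tau": joint torques, N m; "position": TCP position; "eef_rot": TCP orientation; "contact_force": force on the tool from outside, world axes, zero at the start; "moment": the same for the moment, N m; "gripper_width": finger opening in m.
Only numpy, scipy, OpenCV 4.12 (cv2) and the standard library are available. Lean on these libraries where they do the work, as an engineer would, in place of code of your own. Each camera call takes 0.05 s, during which the arm holds its last target.

## Task

Put the four copper electrodes back on the set-up bar in order of size: the smallest on the pad next to the red pin, the largest on the pad at the grey pin's end, one to a pad. Stand each upright in the middle of its pad and let go of it.

Things in the scene. Friction and masses are not known exactly. Their poses are not given: they have to be found in the camera images.
- electrode_20: the smallest of four loose copper welding electrodes: a solid round copper stub standing upright, 20 mm in diameter and 30 mm high, straight-sided up to 22 mm and above that a cone that narrows to a flat top face of 10 mm; about 80 g. Origin: centre of its underside; z points up to the nose. Starts anywhere in the left half of the worktop's front, the worktop being z = 0
- electrode_28: the second smallest of four loose copper welding electrodes: a solid round copper stub standing upright, 28 mm in diameter and 40 mm high, straight-sided up to 29 mm and above that a cone that narrows to a flat top face of 14 mm; about 160 g. Origin: centre of its underside; z points up to the nose. Starts anywhere in the left half of the worktop's front, the worktop being z = 0
- electrode_36: the second largest of four loose copper welding electrodes: a solid round copper stub standing upright, 36 mm in diameter and 50 mm high, straight-sided up to 36 mm and above that a cone that narrows to a flat top face of 18 mm; about 300 g. Origin: centre of its underside; z points up to the nose. Starts anywhere in the left half of the worktop's front, the worktop being z = 0
- electrode_44: the largest of four loose copper welding electrodes: a solid round copper stub standing upright, 44 mm in diameter and 60 mm high, straight-sided up to 43 mm and above that a cone that narrows to a flat top face of 22 mm; about 480 g. Origin: centre of its underside; z points up to the nose. Starts anywhere in the left half of the worktop's front, the worktop being z = 0
- pad_a: the leftmost (largest y) of four like flat black round pads, 56 mm across and 3 mm thick, in a straight row 70 mm apart on a fixed aluminium bar (86 mm wide, 300 mm long, 12 mm high) that lies on the right half of the worktop, across the robot's view and a little turned. Fixed. Origin: centre of its underside, on the bar's top; its upper face, on which an electrode stands, is 3 mm above the origin and 15 mm above the worktop
- pad_b: the second from the left of four like flat black round pads, 56 mm across and 3 mm thick, in a straight row 70 mm apart on a fixed aluminium bar (86 mm wide, 300 mm long, 12 mm high) that lies on the right half of the worktop, across the robot's view and a little turned. Fixed. Origin: centre of its underside, on the bar's top; its upper face, on which an electrode stands, is 3 mm above the origin and 15 mm above the worktop
- pad_c: the third from the left of four like flat black round pads, 56 mm across and 3 mm thick, in a straight row 70 mm apart on a fixed aluminium bar (86 mm wide, 300 mm long, 12 mm high) that lies on the right half of the worktop, across the robot's view and a little turned. Fixed. Origin: centre of its underside, on the bar's top; its upper face, on which an electrode stands, is 3 mm above the origin and 15 mm above the worktop
- pad_d: the rightmost (smallest y) of four like flat black round pads, 56 mm across and 3 mm thick, in a straight row 70 mm apart on a fixed aluminium bar (86 mm wide, 300 mm long, 12 mm high) that lies on the right half of the worktop, across the robot's view and a little turned. Fixed. Origin: centre of its underside, on the bar's top; its upper face, on which an electrode stands, is 3 mm above the origin and 15 mm above the worktop
- red_pin: a small red pin, 18 mm across its foot and 20 mm high, fixed upright on one end of the aluminium bar, 36 mm beyond the centre of the outermost pad of that end; a grey pin of the same shape stands at the other end. Which end has the red pin changes from start to start. Origin: centre of its underside, on the bar's top
- weld_head_a: the bench spot welder, an upright frame 0.38 m tall fixed at the middle of the worktop between the electrodes' side and the bar: an obstacle, to be gone round in front. It takes up about x from 0.52 to 0.70 and y from -0.05 to 0.08 at all heights up to 0.38 m, on a flat green mat 2.5 mm thick. Origin: centre of the mat, on the worktop. Low heaps of parts (up to 45 mm) lie on both sides of it, outside the places of the electrodes and the bar
Things that resemble listed ones, but are neither listed nor needed, are in the scene too. Leave any green look-alike of the electrode_44 alone.

How it is judged:
By the outcome, as a careful person would: the job done as asked, in the order asked, and still so for the second after the job is handed in, with the robot touching nothing.
It also fails if it takes over 104 s, if anything falls off the work surface, if the arm or the gripper's body presses on something with over 40 N, if the wrist force passes 120 N, or if a joint passes its speed limit or range.

## Working session

There is one attempt and no reset: what is moved stays moved. The work goes in short steps, Python scripts to look and compute and a tool call to move; the robot and the scene stay as the last step left them, time stands still between calls to the robot, and variables do not carry over. Pictures are saved under pics/ and viewed, and the job is handed in when it is done.

Besides the shell and the picture viewer there is one more tool, called after ">>>" by a JSON object that holds its "api" and its "payload". arm_command: Moves the arm, as the interface text tells. Shifts and turns lie within -1 to 1; 1 stands for 10 cm of shift or 2 pi rad of turn. Its arguments: {"type":"object","properties":{"series":{"type":"array","items":{"type":"object","properties":{"x":{"type":"number"},"y":{"type":"number"},"z":{"type":"number"},"rx":{"type":"number"},"ry":{"type":"number"},"rz":{"type":"number"},"gripper":{"type":"number"}}}}},"required":["series"]}

```bash
mkdir -p pics; ls; python3 - <<'E'
from bench import *
import cv2
print(observe())
for n in("scene","top","wrist"):
    f=grab_frame(n); cv2.imwrite(f"pics/{n}0.png",f["pixels"][:,:,::-1]); print(n,f["K"],f["rvec"],f["tvec"])
E
```

```text
pics
{'t': 0.0, 'joint_pos': array([1.33998072e+00, 8.74591618e-02, 1.75127712e-01, 1.65978023e+00,
       9.67673671e-06, 1.57078502e+00]), 'qd': array([-8.23032549e-04, -2.21608530e-04,  8.65160075e-05, -1.15152255e-04,
        1.29328420e-03, -8.24751999e-05]), 'tau': array([ 1.54923328e-03, -5.20388210e+01,  4.64804363e+01,  1.62695500e-02,
        7.99039231e-05, -1.63815832e-05]), 'position': array([0.12577312, 0.53520774, 0.23858026]), 'eef_rot': array([-3.61723752e-01, -3.12053586e+00,  2.05054835e-03]), 'contact_force': array([-0.05204389,  0.58440195, -0.16371505]), 'moment': array([ 0.01906799, -0.04811498, -0.00796792]), 'gripper_width': 0.08497321034004965}
scene [[400.8736339    0.         279.34255807]
 [  0.         400.8736339  213.88276407]
 [  0.           0.           1.        ]] [ 1.90051708 -0.71403432  0.4814365 ] [-0.39052254  0.15355409  0.89960044]
top [[397.39760094   0.         279.9188693 ]
 [  0.         397.39760094 209.99208476]
 [  0.           0.           1.        ]] [ 2.21067755 -2.15951787  0.07731353] [-0.05370345  0.48420613  1.01709363]
wrist [[293.852093     0.         277.48560711]
 [  0.         293.852093   214.84862973]
 [  0.           0.           1.        ]] [-2.27341244 -1.80185658 -0.26321455] [-0.54977753 -0.03699807  0.37844307]
```

View pics/scene0.png

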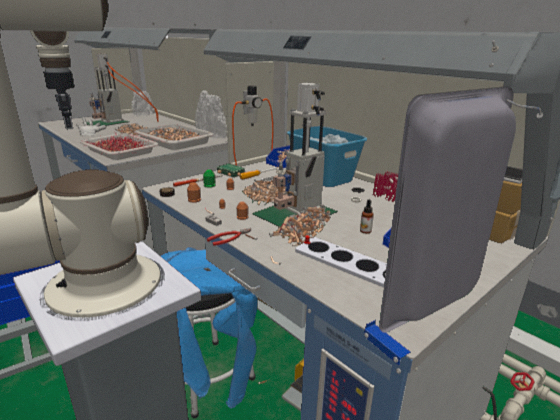

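View pics/top0.png

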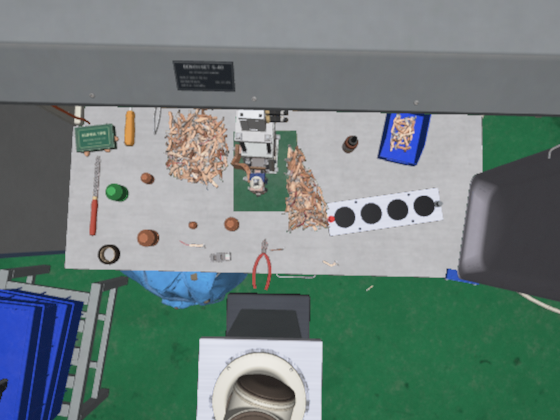

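View pics/wrist0.png

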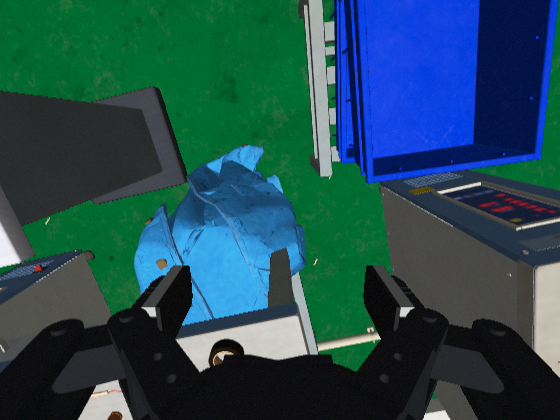

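The top view shows electrode candidates at about (147,238), (231,224), (147,178) and (193,225). The red pin is at (331,218), the left end of the bar, and the grey pin at (438,204). The green look-alike is at (116,192). I'll measure these next.

```bash
cat > h.py <<'E'
import numpy as np,cv2
from bench import *
def ray(f,u,v):
    R=cv2.Rodrigues(np.array(f["rvec"],float))[0];t=np.array(f["tvec"],float).ravel()
    d=R.T@np.linalg.inv(f["K"])@np.array([u,v,1.]);c=-R.T@t
    return c,d
def onz(f,u,v,z):
    c,d=ray(f,u,v);return c+d*(z-c[2])/d[2]
def proj(f,p):
    return cv2.projectPoints(np.array(p,float).reshape(-1,1,3),np.array(f["rvec"],float),np.array(f["tvec"],float),f["K"],None)[0].reshape(-1,2)
E
python3 - <<'E'
from h import *
fs={n:grab_frame(n) for n in("top","scene")}
for n,f in fs.items():
    c,_=ray(f,280,210);print(n,"cam",c.round(3))
f=fs["top"];im=f["pixels"]
hsv=cv2.cvtColor(im,cv2.COLOR_RGB2HSV)
m=cv2.inRange(hsv,(3,90,40),(16,255,255))
n,l,s,c=cv2.connectedComponentsWithStats(m)
for i in range(1,n):
    if s[i,4]>15:print("cu",s[i],c[i].round(1),onz(f,*c[i],0.02).round(3))
m=cv2.inRange(im,(0,0,0),(50,50,50))
n,l,s,c=cv2.connectedComponentsWithStats(m)
for i in range(1,n):
    if 200<s[i,4]<700:print("blk",s[i],c[i].round(2),onz(f,*c[i],0.015).round(4))
a=im[100:280,60:330];cv2.imwrite("pics/tl.png",cv2.resize(a,None,fx=2.9,fy=2.9,interpolation=cv2.INTER_CUBIC)[:,:,::-1])
a=im[120:280,270:480];cv2.imwrite("pics/tr.png",cv2.resize(a,None,fx=3.7,fy=3.7,interpolation=cv2.INTER_CUBIC)[:,:,::-1])
a=fs["scene"]["pixels"][150:290,140:410];cv2.imwrite("pics/sc.png",cv2.resize(a,None,fx=2.9,fy=2.9,interpolation=cv2.INTER_CUBIC)[:,:,::-1])
E
```

```text
top cam [ 0.412 -0.043  1.049]
scene cam [-0.218 -0.818  0.518]
cu [ 52 105  38  19  84] [ 67.6 112.7] [0.729 0.524 0.02 ]
cu [125 111  10  35 293] [129.5 128.3] [0.691 0.359 0.02 ]
cu [198 110  14   8  33] [203.8 115.1] [0.732 0.165 0.02 ]
cu [214 122   8   7  24] [217.  124.9] [0.706 0.129 0.02 ]
cu [203 132   5   5  17] [205.2 134.4] [0.68  0.159 0.02 ]
cu [180 136   7   8  18] [183.4 140. ] [0.664 0.216 0.02 ]
cu [345 137  13  12  53] [349.7 144. ] [ 0.663 -0.221  0.02 ]
cu [172 143   7   5  18] [174.4 145.2] [0.649 0.239 0.02 ]
cu [231 145  19  33 167] [239.6 161.9] [0.609 0.066 0.02 ]
cu [201 146   4   6  16] [202.8 148.1] [0.643 0.164 0.02 ]
cu [190 151   5   7  20] [191.6 154.2] [0.626 0.192 0.02 ]
cu [214 150  10   9  45] [219.  153.5] [0.63  0.121 0.02 ]
cu [288 153   9  19  85] [292.6 163. ] [ 0.609 -0.073  0.02 ]
cu [166 160   5   6  18] [168.1 162.6] [0.603 0.253 0.02 ]
cu [192 166   7   7  25] [195.5 169.8] [0.585 0.181 0.02 ]
cu [300 166  10  17  67] [304.2 174.6] [ 0.579 -0.104  0.02 ]
cu [141 173  13  11  99] [147. 178.] [0.561 0.306 0.02 ]
cu [300 183  13  11  68] [305.7 188.1] [ 0.544 -0.108  0.02 ]
cu [310 192  12  23  57] [314.3 202.6] [ 0.506 -0.131  0.02 ]
cu [316 193   5  10  24] [318.1 197.6] [ 0.52  -0.141  0.02 ]
cu [ 90 199   8  36 195] [ 93.3 216.9] [0.456 0.441 0.02 ]
cu [292 205  22   8  49] [301.5 208.4] [ 0.491 -0.098  0.02 ]
cu [225 218  14  13 140] [231.3 223.8] [0.446 0.083 0.02 ]
cu [189 222   8   7  41] [192.5 224.8] [0.441 0.183 0.02 ]
cu [138 230  21  16 276] [147.7 237.5] [0.406 0.297 0.02 ]
blk [414 196  20  20 295] [423.75 205.49] [ 0.5061 -0.4175  0.015 ]
blk [238 375  57  25 427] [267.23 382.4 ] [ 0.0475 -0.0205  0.015 ]
```

View pics/tl.png

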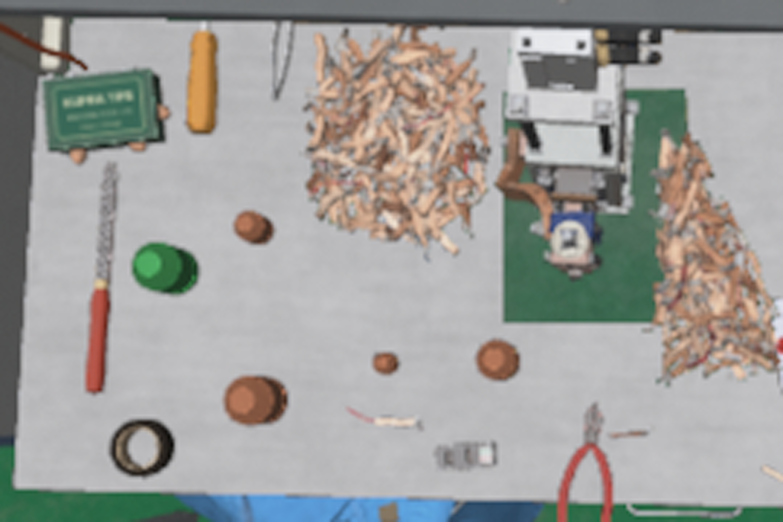

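View pics/tr.png

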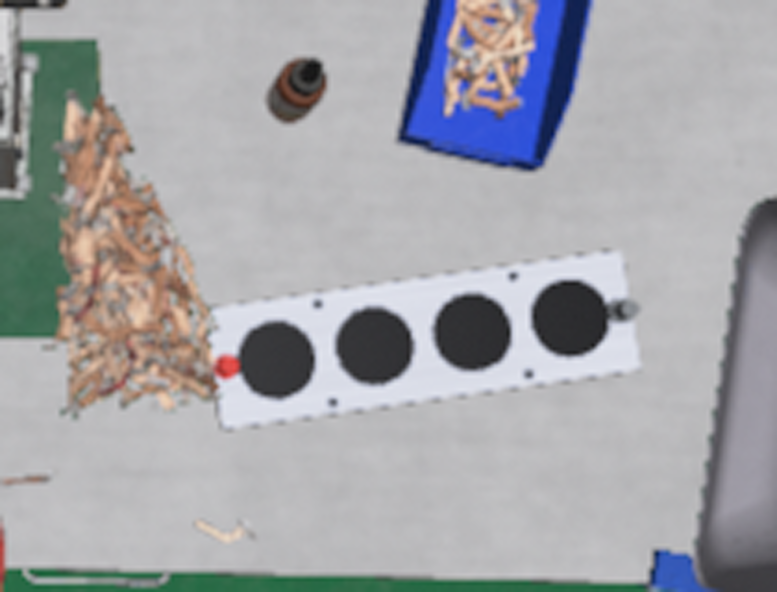

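View pics/sc.png

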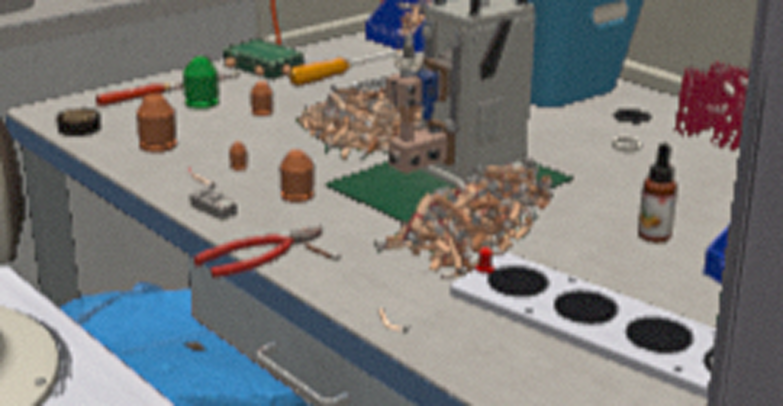

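```bash
python3 - <<'E'
from h import *
fs={n:grab_frame(n) for n in("top","scene")}
a=fs["top"]["pixels"][100:320,400:560];cv2.imwrite("pics/ch.png",cv2.resize(a,None,fx=2.7,fy=2.7)[:,:,::-1])
a=fs["scene"]["pixels"][70:350,360:560];cv2.imwrite("pics/chs.png",cv2.resize(a,None,fx=2.1,fy=2.1)[:,:,::-1])
for uv in((410,100),(510,95),(385,325),(490,280)):
    c,d=ray(fs["scene"],*uv)
    print(uv)
    for s in (.2,.3,.35,.4,.5,.6,.7,.8):
        p=c+d*s; print(p.round(3),proj(fs["top"],p).round(0))
E
```

```text
(410, 100)
[-0.032 -0.708  0.488] [[773. 586.]]
[ 0.061 -0.654  0.473] [[716. 504.]]
[ 0.107 -0.626  0.466] [[689. 465.]]
[ 0.154 -0.599  0.458] [[662. 428.]]
[ 0.247 -0.544  0.443] [[613. 357.]]
[ 0.34  -0.489  0.428] [[567. 292.]]
[ 0.433 -0.435  0.413] [[525. 231.]]
[ 0.526 -0.38   0.398] [[485. 174.]]
(510, 95)
[ 0.006 -0.741  0.491] [[799. 558.]]
[ 0.117 -0.702  0.478] [[752. 464.]]
[ 0.173 -0.683  0.471] [[731. 419.]]
[ 0.229 -0.664  0.464] [[710. 376.]]
[ 0.341 -0.625  0.451] [[670. 295.]]
[ 0.453 -0.587  0.438] [[633. 220.]]
[ 0.565 -0.548  0.424] [[598. 149.]]
[ 0.677 -0.51   0.411] [[566.  84.]]
(385, 325)
[-0.071 -0.736  0.386] [[712. 556.]]
[ 0.002 -0.695  0.32 ] [[645. 481.]]
[ 0.039 -0.674  0.287] [[617. 449.]]
[ 0.076 -0.654  0.254] [[591. 420.]]
[ 0.149 -0.613  0.187] [[546. 369.]]
[ 0.223 -0.572  0.121] [[508. 326.]]
[ 0.296 -0.531  0.055] [[476. 290.]]
[ 0.369 -0.489 -0.011] [[447. 258.]]
(490, 280)
[-0.026 -0.764  0.407] [[743. 536.]]
[ 0.07  -0.736  0.352] [[686. 451.]]
[ 0.118 -0.723  0.324] [[660. 414.]]
[ 0.166 -0.709  0.296] [[638. 381.]]
[ 0.262 -0.682  0.241] [[597. 321.]]
[ 0.358 -0.655  0.185] [[562. 270.]]
[ 0.453 -0.628  0.129] [[533. 226.]]
[ 0.549 -0.6    0.074] [[506. 188.]]
```

View pics/ch.png

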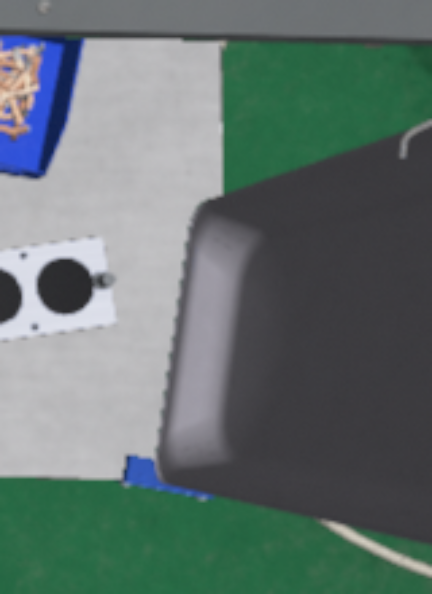

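View pics/chs.png

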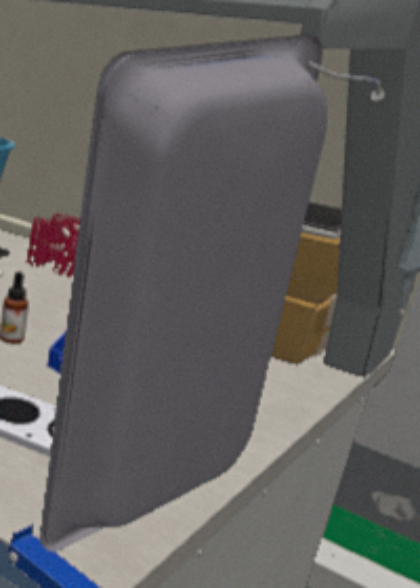

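The grey upright tray by pad_d stands at about y = -0.52, roughly 10 cm from that pad. By blob area, the electrodes are: 44 at (.41,.30), 36 at (.45,.08), 28 at (.56,.31) and 20 at (.44,.18). Next I'll find the pad centres and tool axes.

```bash
python3 - <<'E'
from h import *
f=grab_frame("top");im=f["pixels"]
g=im.max(axis=2)[185:245,325:448]
m=(g<90).astype(np.uint8)
n,l,s,c=cv2.connectedComponentsWithStats(m)
P=[]
for i in range(1,n):
    if s[i,4]>150:
        p=onz(f,*(c[i]+[325,185]),0.015);P.append(p);print(s[i],p.round(4))
P=np.array(sorted(P,key=lambda p:-p[1]));print(np.linalg.norm(np.diff(P,axis=0),axis=1))
d=P[-1]-P[0];print("bar dir",np.degrees(np.arctan2(d[1],d[0])))
# best line fit equal spacing 70
u=d/np.linalg.norm(d);cen=P.mean(0);print([ (cen+u*.07*k).round(4) for k in(-1.5,-.5,.5,1.5)])
o=observe();print(cv2.Rodrigues(o["eef_rot"])[0].round(4))
hs=[.03,.025,.02,.015]
for uv,h in zip([(147.7,237.5),(231.3,223.8),(147,178),(192.5,224.8)],hs):print(onz(f,*uv,h).round(4))
R=cv2.Rodrigues(o["eef_rot"])[0]
fw=grab_frame("wrist");c,_=ray(fw,0,0);print("wristcam in tool",R.T@(c-o["position"]),(R.T@cv2.Rodrigues(fw["rvec"])[0].T).round(3))
E
```

```text
[ 89  11  21  20 317] [ 0.506  -0.4173  0.015 ]
[ 63  15  20  20 315] [ 0.4941 -0.3483  0.015 ]
[ 36  19  20  19 308] [ 0.4832 -0.2791  0.015 ]
[ 10  22  20  20 309] [ 0.4717 -0.2105  0.015 ]
[0.06957069 0.07005924 0.06997915]
bar dir -80.57353896338054
[array([ 0.4715, -0.2102,  0.015 ]), array([ 0.483 , -0.2793,  0.015 ]), array([ 0.4945, -0.3483,  0.015 ]), array([ 0.5059, -0.4174,  0.015 ])]
[[-9.735e-01  2.288e-01 -1.000e-04]
 [ 2.288e-01  9.735e-01 -2.000e-04]
 [ 0.000e+00 -2.000e-04 -1.000e+00]]
[0.406 0.294 0.03 ]
[0.4462 0.082  0.025 ]
[0.5607 0.3064 0.02  ]
[0.4416 0.184  0.015 ]
wristcam in tool [ 0.07345049  0.00018974 -0.1338895 ] [[ 0.    -0.958 -0.287]
 [ 1.     0.     0.   ]
 [-0.    -0.287  0.958]]
```

>>> {"api": "arm_command", "payload": {"series": [{"rz":0.0187},{"rz":0.0187},{"rz":0.0187},{"rz":0.0187},{"rz":0.0187},{"rz":0.0187},{"rz":0.0187},{"rz":0.0187},{"rz":0.0187},{"rz":0.0187}]}}

```text
validation failed for argument at $.se...
```

>>> {"api": "arm_command", "payload": {"series": [{"x":-0.272,"y":0.186,"z":0.032},{"x":-0.272,"y":0.186,"z":0.032},{"x":-0.272,"y":0.186,"z":0.032},{"x":-0.272,"y":0.186,"z":0.032},{"x":-0.272,"y":0.186,"z":0.032},{"x":-0.272,"y":0.186,"z":0.032},{"x":-0.272,"y":0.186,"z":0.032},{"x":-0.272,"y":0.186,"z":0.032},{"x":-0.272,"y":0.186,"z":0.032},{"x":-0.272,"y":0.186,"z":0.032},{"x":-0.272,"y":0.186,"z":0.032},{"x":-0.272,"y":0.186,"z":0.032}]}}

```text
validation failed for argument at $.se...
```

>>> {"api": "arm_command", "payload": {"series": [{},{}]}}

```text
validation failed for argument at $.se...
```

```bash
python3 - <<'E'
from h import *
o=observe();print(o["position"].round(4),cv2.Rodrigues(o["eef_rot"])[0].round(4),o["joint_pos"].round(3))
f=grab_frame("wrist");im=f["pixels"]
cv2.imwrite("pics/w1.png",im[:,:,::-1])
hsv=cv2.cvtColor(im,cv2.COLOR_RGB2HSV)
m=cv2.inRange(hsv,(3,90,40),(16,255,255))
n,l,s,c=cv2.connectedComponentsWithStats(m)
for i in range(1,n):
    if s[i,4]>150:print("cu",s[i],c[i].round(1),onz(f,*c[i],0.02).round(3))
E
```

```text
[0.1258 0.5354 0.2392] [[-9.735e-01  2.288e-01 -0.000e+00]
 [ 2.288e-01  9.735e-01 -1.000e-04]
 [ 0.000e+00 -1.000e-04 -1.000e+00]] [1.34  0.087 0.176 1.66  0.    1.571]
```

View pics/w1.png

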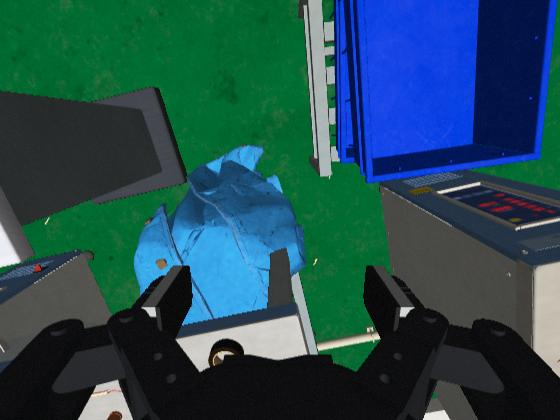

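The move calls were refused, so the arm has not moved and the view is unchanged. I'll retry with every key filled in.

>>> {"api": "arm_command", "payload": {"series": [{"x":0,"y":0,"z":0,"rx":0,"ry":0,"rz":0.0187,"gripper":1},{"x":0,"y":0,"z":0,"rx":0,"ry":0,"rz":0.0187,"gripper":1},{"x":0,"y":0,"z":0,"rx":0,"ry":0,"rz":0.0187,"gripper":1},{"x":0,"y":0,"z":0,"rx":0,"ry":0,"rz":0.0187,"gripper":1},{"x":0,"y":0,"z":0,"rx":0,"ry":0,"rz":0.0187,"gripper":1},{"x":0,"y":0,"z":0,"rx":0,"ry":0,"rz":0.0187,"gripper":1},{"x":0,"y":0,"z":0,"rx":0,"ry":0,"rz":0.0187,"gripper":1},{"x":0,"y":0,"z":0,"rx":0,"ry":0,"rz":0.0187,"gripper":1},{"x":0,"y":0,"z":0,"rx":0,"ry":0,"rz":0.0187,"gripper":1},{"x":0,"y":0,"z":0,"rx":0,"ry":0,"rz":0.0187,"gripper":1}]}}

```text
t: 1.33
position: [0.1258, 0.5354, 0.2393]
eef_rot: [-2.038, -2.391, -0.0]
contact_force: [-0.2, -0.0, -0.2]
gripper_width: 0.0853
```

>>> {"api": "arm_command", "payload": {"series": [{"x":-0.272,"y":0.186,"z":0.032,"rx":0,"ry":0,"rz":0,"gripper":1},{"x":-0.272,"y":0.186,"z":0.032,"rx":0,"ry":0,"rz":0,"gripper":1},{"x":-0.272,"y":0.186,"z":0.032,"rx":0,"ry":0,"rz":0,"gripper":1},{"x":-0.272,"y":0.186,"z":0.032,"rx":0,"ry":0,"rz":0,"gripper":1},{"x":-0.272,"y":0.186,"z":0.032,"rx":0,"ry":0,"rz":0,"gripper":1},{"x":-0.272,"y":0.186,"z":0.032,"rx":0,"ry":0,"rz":0,"gripper":1},{"x":-0.272,"y":0.186,"z":0.032,"rx":0,"ry":0,"rz":0,"gripper":1},{"x":-0.272,"y":0.186,"z":0.032,"rx":0,"ry":0,"rz":0,"gripper":1},{"x":-0.272,"y":0.186,"z":0.032,"rx":0,"ry":0,"rz":0,"gripper":1},{"x":-0.272,"y":0.186,"z":0.032,"rx":0,"ry":0,"rz":0,"gripper":1},{"x":-0.272,"y":0.186,"z":0.032,"rx":0,"ry":0,"rz":0,"gripper":1},{"x":-0.272,"y":0.186,"z":0.032,"rx":0,"ry":0,"rz":0,"gripper":1}]}}

```text
t: 2.33
position: [0.4005, 0.2487, 0.201]
eef_rot: [2.031, 2.397, 0.001]
contact_force: [0.1, 1.5, 0.8]
gripper_width: 0.0856
```

```bash
python3 - <<'E'
from h import *
o=observe();print(o["position"].round(4),cv2.Rodrigues(o["eef_rot"])[0].round(4),o["joint_pos"].round(3),abs(o["qd"]).max())
f=grab_frame("wrist");im=f["pixels"]
cv2.imwrite("pics/w1.png",im[:,:,::-1])
hsv=cv2.cvtColor(im,cv2.COLOR_RGB2HSV)
m=cv2.inRange(hsv,(3,90,40),(16,255,255))
n,l,s,c=cv2.connectedComponentsWithStats(m)
for i in range(1,n):
    if s[i,4]>150:print("cu",s[i],c[i].round(1),onz(f,*c[i],0.02).round(3))
print(observe()["position"])
E
```

```text
[0.4005 0.2487 0.201 ] [[-1.643e-01  9.864e-01  5.000e-04]
 [ 9.864e-01  1.643e-01  4.000e-04]
 [ 3.000e-04  5.000e-04 -1.000e+00]] [ 0.556 -0.112 -0.095  1.587  0.     1.962] 0.8299813690103707
cu [ 324    0   98   27 1492] [376.4  11.2] [0.462 0.437 0.02 ]
cu [541   0  19  23 309] [551.8  11.5] [0.622 0.464 0.02 ]
cu [530  60  16  25 251] [538.1  73.1] [0.631 0.413 0.02 ]
cu [522 123  38  29 326] [540.  135.8] [0.658 0.357 0.02 ]
cu [ 273  139   42   42 1382] [293.2 159.5] [0.41  0.291 0.02 ]
cu [417 160  37  24 595] [437.3 170.9] [0.565 0.305 0.02 ]
cu [ 391  210  169  119 9550] [475.2 267.6] [0.645 0.202 0.02 ]
cu [298 247  16  19 232] [305. 256.] [0.444 0.184 0.02 ]
cu [281 312  28  42 897] [294.1 332.4] [0.45  0.078 0.02 ]
cu [423 400  53  20 561] [446.2 412.3] [ 0.685 -0.018  0.02 ]
[0.40327306 0.24559118 0.20011046]
```

View pics/w1.png

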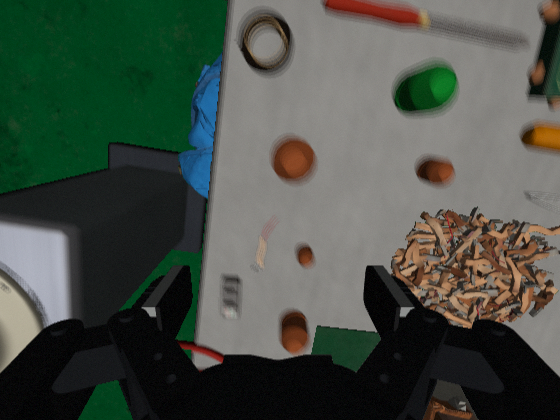

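```bash
python3 - <<'E'
from h import *
f=grab_frame("wrist");im=f["pixels"];o=observe();print(o["position"].round(4),abs(o["qd"]).max())
tiles=[]
for (u,v) in ((293,160),(437,171),(305,256),(294,332)):
    tiles.append(cv2.resize(im[v-35:v+35,u-35:u+35],(350,280),interpolation=cv2.INTER_CUBIC))
cv2.imwrite("pics/z1.png",np.vstack([np.hstack(tiles[:2]),np.hstack(tiles[2:])])[:,:,::-1])
f2=grab_frame("wrist")
hsv=cv2.cvtColor(im,cv2.COLOR_RGB2HSV)
m=cv2.inRange(hsv,(2,80,40),(17,255,255))
n,l,s,c=cv2.connectedComponentsWithStats(m)
H={44:(.060,22),36:(.05,18),28:(.04,14),20:(.03,10)}
for i in range(1,n):
    if s[i,4]>150 and s[i,4]<2500 and 100<c[i][1]<350 and c[i][0]<500:print("cu",s[i],c[i].round(1),onz(f,*c[i],0.025).round(4))
# model check: project predicted circles for guess pos and compare bbox of silhouette
def sil(p,D,h,hs,dt):
    a=np.linspace(0,2*np.pi,72);ps=[]
    for r,z in((D/2,0),(D/2,hs),(dt/2,h)):ps+= [(p[0]+r*np.cos(t),p[1]+r*np.sin(t),z) for t in a]
    q=proj(f,ps);hull=cv2.convexHull(q.astype(np.float32));M=cv2.moments(hull);return np.array([M["m10"]/M["m00"],M["m01"]/M["m00"]]),cv2.boundingRect(hull),M["m00"]
for nm,p,uv,D,h,hs,dt in((44,(.406,.294),(293,160),.044,.06,.043,.022),(36,(.446,.082),(294,332),.036,.05,.036,.018),(28,(.561,.306),(437,171),.028,.04,.029,.014),(20,(.4416,.184),(305,256),.02,.03,.022,.01)):
    print(nm,*sil(p,D,h,hs,dt))
E
```

```text
[0.4017 0.2473 0.2003] 0.08081087077292078
cu [ 266  129   45   45 1592] [287.8 151.2] [0.4059 0.2956 0.025 ]
cu [413 149  38  29 673] [434.6 162.8] [0.5589 0.3087 0.025 ]
cu [292 239  18  21 290] [300.7 249.2] [0.4392 0.1903 0.025 ]
cu [276 305  29  44 962] [290.5 327.3] [0.446  0.0851 0.025 ]
cu [185 340  37  17 165] [202.7 347.6] [0.3413 0.0371 0.025 ]
44 [288.24713512 153.68123957] (265, 130, 46, 47) 1648.9166004331782
36 [289.92838354 327.20485582] (275, 305, 31, 45) 1094.5285331862979
28 [431.79381181 164.5641879 ] (411, 150, 41, 30) 910.3651569630019
20 [300.94540736 249.95421716] (292, 238, 19, 24) 332.76059664436616
```

View pics/z1.png

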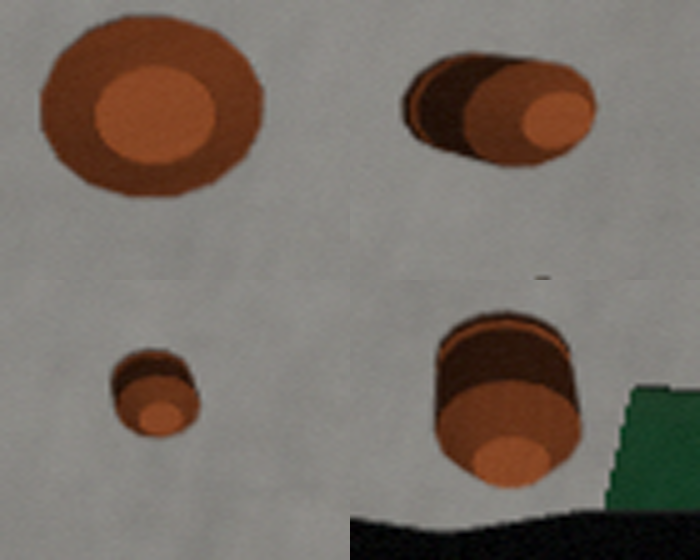

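The wrist view is now sharp, and the bright top faces stand out clearly. I'll cast their centres onto the known top heights.

```bash
cat >> h.py <<'E'
def tops(f,cands,thr=110):
    im=f["pixels"];out={}
    for nm,(u,v) in cands.items():
        h={44:.06,36:.05,28:.04,20:.03}[nm]
        m=np.zeros(im.shape[:2],np.uint8);cv2.circle(m,(int(u),int(v)),30,1,-1)
        r=im[:,:,0].astype(int);mm=((r>thr)&(r-im[:,:,2]>45)&(m>0)).astype(np.uint8)
        n,l,s,c=cv2.connectedComponentsWithStats(mm)
        i=1+np.argmax(s[1:,4]);out[nm]=(s[i],onz(f,*c[i],h).round(4))
    return out
E
python3 - <<'E'
from h import *
f=grab_frame("wrist");print(observe()["position"])
for k,v in tops(f,{44:(288,151),28:(435,163),20:(301,249),36:(290,327)}).items():print(k,v)
ft=grab_frame("top")
E
```

```text
[0.39989194 0.24955617 0.20080165]
44 (array([280, 145,  23,  25, 461], dtype=int32), array([0.4053, 0.2967, 0.06  ]))
28 (array([438, 162,  15,  14, 159], dtype=int32), array([0.56  , 0.3083, 0.04  ]))
20 (array([300, 254,   9,   9,  61], dtype=int32), array([0.4412, 0.1853, 0.03  ]))
36 (array([286, 338,  15,  14, 157], dtype=int32), array([0.4457, 0.0842, 0.05  ]))
```

>>> {"api": "arm_command", "payload": {"series": [{"x":0.222,"y":0.065,"z":0.1,"rx":0,"ry":0,"rz":0,"gripper":1},{"x":0.223,"y":0.065,"z":0.287,"rx":0,"ry":0,"rz":0,"gripper":1},{"x":0,"y":0,"z":0.35,"rx":0,"ry":0,"rz":0,"gripper":1},{"x":0,"y":0,"z":0.35,"rx":0,"ry":0,"rz":0,"gripper":1},{"x":0,"y":0,"z":0.35,"rx":0,"ry":0,"rz":0,"gripper":1},{"x":0,"y":0,"z":0.35,"rx":0,"ry":0,"rz":0,"gripper":1},{"x":0,"y":0,"z":0,"rx":0,"ry":0,"rz":0,"gripper":1},{"x":0,"y":0,"z":0,"rx":0,"ry":0,"rz":0,"gripper":1},{"x":0,"y":0,"z":0,"rx":0,"ry":0,"rz":0,"gripper":1}]}}

```text
t: 3.33
position: [0.4055, 0.2974, 0.0245]
eef_rot: [2.029, 2.398, 0.003]
contact_force: [0.0, -0.7, 1.0]
gripper_width: 0.0857
```

```bash
python3 - <<'E'
from h import *
f=grab_frame("wrist");o=observe();print(o["position"])
cv2.imwrite("pics/w2.png",f["pixels"][:,:,::-1])
print(proj(f,[.4055,.2955,.06]))
E
```

```text
[0.40601637 0.29752034 0.02498227]
[[277.3418479  326.14538653]]
```

View pics/w2.png

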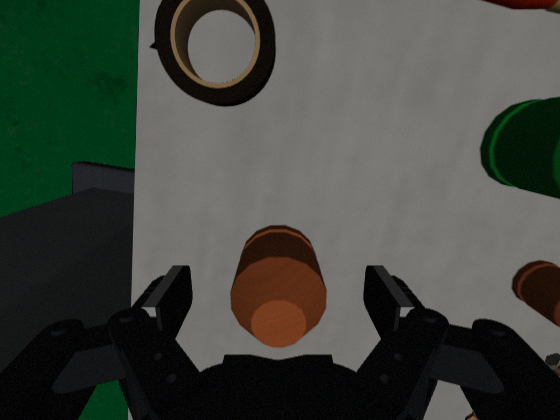

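The 44 electrode sits centred between the jaws, with its top face at (278,323). I'll close on it.

>>> {"api": "arm_command", "payload": {"series": [{"x":0,"y":0,"z":0,"rx":0,"ry":0,"rz":0,"gripper":0},{"x":0,"y":0,"z":0,"rx":0,"ry":0,"rz":0,"gripper":0},{"x":0,"y":0,"z":0,"rx":0,"ry":0,"rz":0,"gripper":0},{"x":0,"y":0,"z":0,"rx":0,"ry":0,"rz":0,"gripper":0},{"x":0,"y":0,"z":0,"rx":0,"ry":0,"rz":0,"gripper":0},{"x":0,"y":0,"z":0,"rx":0,"ry":0,"rz":0,"gripper":0},{"x":0,"y":0,"z":0,"rx":0,"ry":0,"rz":0,"gripper":0},{"x":0,"y":0,"z":0,"rx":0,"ry":0,"rz":0,"gripper":0}]}}

```text
t: 4.05
position: [0.4057, 0.2965, 0.0235]
eef_rot: [2.031, 2.396, 0.003]
contact_force: [-0.8, -1.6, 7.2]
gripper_width: 0.0423
```

>>> {"api": "arm_command", "payload": {"series": [{"x":0,"y":0,"z":-0.1,"rx":0,"ry":0,"rz":0,"gripper":0},{"x":0,"y":0,"z":-0.25,"rx":0,"ry":0,"rz":0,"gripper":0},{"x":0,"y":0,"z":-0.35,"rx":0,"ry":0,"rz":0,"gripper":0},{"x":0,"y":0,"z":-0.35,"rx":0,"ry":0,"rz":0,"gripper":0},{"x":0,"y":0,"z":-0.3,"rx":0,"ry":0,"rz":0,"gripper":0}]}}

```text
t: 4.47
position: [0.4047, 0.2958, 0.1594]
eef_rot: [-2.031, -2.397, 0.0]
contact_force: [1.3, 1.6, -5.6]
gripper_width: 0.0423
```

>>> {"api": "arm_command", "payload": {"series": [{"x":-0.34,"y":-0.073,"z":0,"rx":0,"ry":0,"rz":0,"gripper":0},{"x":-0.34,"y":-0.073,"z":0,"rx":0,"ry":0,"rz":0,"gripper":0},{"x":-0.34,"y":-0.073,"z":0,"rx":0,"ry":0,"rz":0,"gripper":0},{"x":-0.34,"y":-0.073,"z":0,"rx":0,"ry":0,"rz":0,"gripper":0},{"x":-0.34,"y":-0.073,"z":0,"rx":0,"ry":0,"rz":0,"gripper":0},{"x":-0.34,"y":-0.073,"z":0,"rx":0,"ry":0,"rz":0,"gripper":0},{"x":-0.34,"y":-0.073,"z":0,"rx":0,"ry":0,"rz":0,"gripper":0},{"x":-0.34,"y":-0.073,"z":0,"rx":0,"ry":0,"rz":0,"gripper":0},{"x":-0.34,"y":-0.073,"z":0,"rx":0,"ry":0,"rz":0,"gripper":0},{"x":-0.34,"y":-0.073,"z":0,"rx":0,"ry":0,"rz":0,"gripper":0}]}}

```text
t: 5.3
position: [0.3881, -0.0528, 0.1575]
eef_rot: [-2.031, -2.397, 0.0]
contact_force: [1.5, -0.0, -5.0]
gripper_width: 0.0423
```

>>> {"api": "arm_command", "payload": {"series": [{"x":-0.347,"y":0.049,"z":0,"rx":0,"ry":0,"rz":0,"gripper":0},{"x":-0.347,"y":0.049,"z":0,"rx":0,"ry":0,"rz":0,"gripper":0},{"x":-0.347,"y":0.049,"z":0,"rx":0,"ry":0,"rz":0,"gripper":0},{"x":-0.347,"y":0.049,"z":0,"rx":0,"ry":0,"rz":0,"gripper":0},{"x":-0.347,"y":0.049,"z":0,"rx":0,"ry":0,"rz":0,"gripper":0},{"x":-0.347,"y":0.049,"z":0,"rx":0,"ry":0,"rz":0,"gripper":0},{"x":-0.347,"y":0.049,"z":0,"rx":0,"ry":0,"rz":0,"gripper":0},{"x":-0.347,"y":0.049,"z":0,"rx":0,"ry":0,"rz":0,"gripper":0},{"x":-0.347,"y":0.049,"z":0,"rx":0,"ry":0,"rz":0,"gripper":0},{"x":0,"y":0,"z":0,"rx":0,"ry":0,"rz":0,"gripper":0},{"x":0,"y":0,"z":0,"rx":0,"ry":0,"rz":0,"gripper":0},{"x":0,"y":0,"z":0,"rx":0,"ry":0,"rz":0,"gripper":0}]}}

```text
t: 6.3
position: [0.4832, -0.3517, 0.1567]
eef_rot: [-2.03, -2.395, -0.0]
contact_force: [-0.1, 0.8, -5.0]
gripper_width: 0.0422
```

```bash
python3 - <<'E'
from h import *
f=grab_frame("wrist");o=observe();print(o["position"],o["joint_pos"].round(3))
cv2.imwrite("pics/w3.png",f["pixels"][:,:,::-1])
im=f["pixels"];m=(im.max(axis=2)<60).astype(np.uint8)
n,l,s,c=cv2.connectedComponentsWithStats(m)
for i in range(1,n):
    if s[i,4]>500:print(s[i],onz(f,*c[i],.015).round(4))
E
```

```text
[ 0.4833943  -0.35130821  0.157129  ] [-0.629  0.187  0.128  1.513  0.     0.777]
[  16    0  103  112 4974] [ 0.2998 -0.2356  0.015 ]
[ 259    4   66   75 3836] [ 0.4712 -0.2101  0.015 ]
[ 474   64   75   51 2207] [ 0.6626 -0.2185  0.015 ]
[534  67  26  38 795] [ 0.6965 -0.2081  0.015 ]
[ 261   98   61   63 2995] [ 0.4827 -0.2788  0.015 ]
[ 390  175   60   95 1171] [ 0.6213 -0.3423  0.015 ]
[ 245  177   74   66 2484] [ 0.4936 -0.3482  0.015 ]
[ 401  189  159  143 4524] [ 0.7425 -0.3993  0.015 ]
[    0   231   560   189 50286] [ 0.5111 -0.5357  0.015 ]
```

View pics/w3.png

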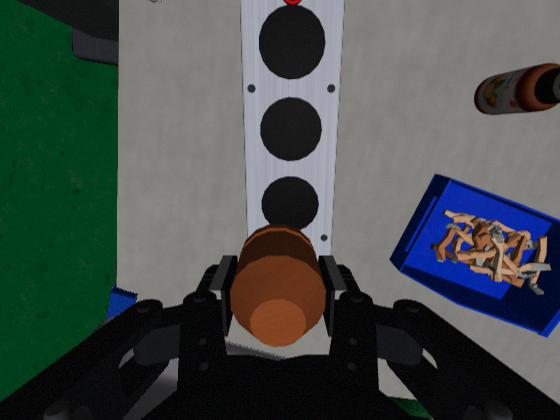

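Both views agree on the pads to 1 mm: the wrist gives a at (.471,-.210) and b at (.483,-.279). I'll move over pad_d and check the in-hand offset.

>>> {"api": "arm_command", "payload": {"series": [{"x":-0.23,"y":0.037,"z":0,"rx":0,"ry":0,"rz":0,"gripper":0},{"x":-0.23,"y":0.037,"z":0,"rx":0,"ry":0,"rz":0,"gripper":0},{"x":-0.229,"y":0.037,"z":0.2,"rx":0,"ry":0,"rz":0,"gripper":0},{"x":0,"y":0,"z":0.3,"rx":0,"ry":0,"rz":0,"gripper":0},{"x":0,"y":0,"z":0.3,"rx":0,"ry":0,"rz":0,"gripper":0},{"x":0,"y":0,"z":0.17,"rx":0,"ry":0,"rz":0,"gripper":0},{"x":0,"y":0,"z":0,"rx":0,"ry":0,"rz":0,"gripper":0},{"x":0,"y":0,"z":0,"rx":0,"ry":0,"rz":0,"gripper":0},{"x":0,"y":0,"z":0,"rx":0,"ry":0,"rz":0,"gripper":0}]}}

```text
t: 7.1
position: [0.5068, -0.418, 0.0626]
eef_rot: [2.028, 2.396, 0.0]
contact_force: [0.9, 0.2, -5.1]
gripper_width: 0.0426
```

```bash
python3 - <<'E'
from h import *
f=grab_frame("wrist");o=observe();p=o["position"];print(p,o["joint_pos"].round(3))
im=f["pixels"];r=im[:,:,0].astype(int)
mm=((r>110)&(r-im[:,:,2]>45)).astype(np.uint8);mm[:, :240]=0;mm[:,320:]=0;mm[:290]=0;mm[350:]=0
n,l,s,c=cv2.connectedComponentsWithStats(mm);i=1+np.argmax(s[1:,4])
print(s[i],onz(f,*c[i],p[2]+.0365).round(4))
ft=grab_frame("top");cv2.imwrite("pics/t3.png",cv2.resize(ft["pixels"][130:280,300:500],None,fx=3.5,fy=3.5)[:,:,::-1])
cv2.imwrite("pics/w4.png",f["pixels"][:,:,::-1])
E
```

```text
[ 0.50701612 -0.41836123  0.06294279] [-0.69   0.342  0.134  1.36  -0.     0.715]
[ 250  299   56   48 2063] [ 0.5065 -0.4171  0.0994]
```

View pics/w4.png

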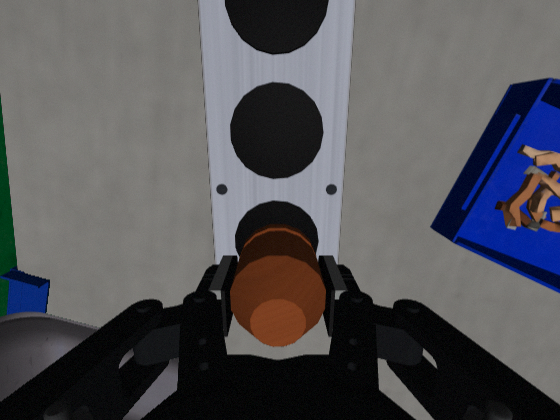

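View pics/t3.png

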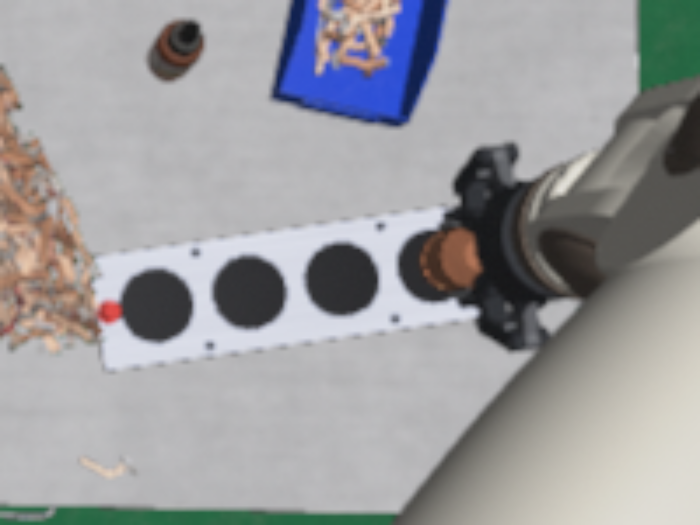

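The electrode in hand is at (.5065,-.417) against a pad centre of (.5058,-.4174). I'll lower it.

>>> {"api": "arm_command", "payload": {"series": [{"x":0,"y":-0.007,"z":0.1,"rx":0,"ry":0,"rz":0,"gripper":0},{"x":0,"y":0,"z":0.08,"rx":0,"ry":0,"rz":0,"gripper":0},{"x":0,"y":0,"z":0.03,"rx":0,"ry":0,"rz":0,"gripper":0},{"x":0,"y":0,"z":0.01,"rx":0,"ry":0,"rz":0,"gripper":0},{"x":0,"y":0,"z":0.01,"rx":0,"ry":0,"rz":0,"gripper":0},{"x":0,"y":0,"z":0,"rx":0,"ry":0,"rz":0,"gripper":0},{"x":0,"y":0,"z":0,"rx":0,"ry":0,"rz":0,"gripper":0}]}}

```text
t: 7.78
position: [0.5051, -0.4181, 0.0386]
eef_rot: [2.031, 2.397, 0.0]
contact_force: [-5.0, 4.4, 8.2]
gripper_width: 0.0422
```

>>> {"api": "arm_command", "payload": {"series": [{"x":0,"y":0,"z":0,"rx":0,"ry":0,"rz":0,"gripper":1},{"x":0,"y":0,"z":0,"rx":0,"ry":0,"rz":0,"gripper":1},{"x":0,"y":0,"z":0,"rx":0,"ry":0,"rz":0,"gripper":1},{"x":0,"y":0,"z":0,"rx":0,"ry":0,"rz":0,"gripper":1},{"x":0,"y":0,"z":0,"rx":0,"ry":0,"rz":0,"gripper":1},{"x":0,"y":0,"z":-0.2,"rx":0,"ry":0,"rz":0,"gripper":1},{"x":0,"y":0,"z":-0.35,"rx":0,"ry":0,"rz":0,"gripper":1},{"x":0,"y":0,"z":-0.35,"rx":0,"ry":0,"rz":0,"gripper":1},{"x":0,"y":0,"z":-0.3,"rx":0,"ry":0,"rz":0,"gripper":1}]}}

```text
t: 8.53
position: [0.5053, -0.4183, 0.1593]
eef_rot: [2.03, 2.396, 0.0]
contact_force: [0.3, -0.2, 0.8]
gripper_width: 0.0853
```

>>> {"api": "arm_command", "payload": {"series": [{"x":0.347,"y":-0.0485,"z":0,"rx":0,"ry":0,"rz":0,"gripper":1},{"x":0.347,"y":-0.0485,"z":0,"rx":0,"ry":0,"rz":0,"gripper":1},{"x":0.347,"y":-0.0485,"z":0,"rx":0,"ry":0,"rz":0,"gripper":1},{"x":0.347,"y":-0.0485,"z":0,"rx":0,"ry":0,"rz":0,"gripper":1},{"x":0.347,"y":-0.0485,"z":0,"rx":0,"ry":0,"rz":0,"gripper":1},{"x":0.347,"y":-0.0485,"z":0,"rx":0,"ry":0,"rz":0,"gripper":1},{"x":0.347,"y":-0.0485,"z":0,"rx":0,"ry":0,"rz":0,"gripper":1},{"x":0.347,"y":-0.0485,"z":0,"rx":0,"ry":0,"rz":0,"gripper":1},{"x":0.347,"y":-0.0485,"z":0,"rx":0,"ry":0,"rz":0,"gripper":1},{"x":0.347,"y":-0.0485,"z":0,"rx":0,"ry":0,"rz":0,"gripper":1},{"x":0.347,"y":-0.0485,"z":0,"rx":0,"ry":0,"rz":0,"gripper":1}]}}

```text
t: 9.45
position: [0.3893, -0.0493, 0.1573]
eef_rot: [2.031, 2.396, 0.001]
contact_force: [0.8, 0.1, 0.8]
gripper_width: 0.0855
```

>>> {"api": "arm_command", "payload": {"series": [{"x":0.325,"y":0.08,"z":0,"rx":0,"ry":0,"rz":0,"gripper":0.75},{"x":0.325,"y":0.08,"z":0,"rx":0,"ry":0,"rz":0,"gripper":0.75},{"x":0.325,"y":0.08,"z":0,"rx":0,"ry":0,"rz":0,"gripper":0.75},{"x":0.325,"y":0.08,"z":0,"rx":0,"ry":0,"rz":0,"gripper":0.75},{"x":0,"y":0,"z":0,"rx":0,"ry":0,"rz":0,"gripper":0.75},{"x":0,"y":0,"z":0,"rx":0,"ry":0,"rz":0,"gripper":0.75},{"x":0,"y":0,"z":0,"rx":0,"ry":0,"rz":0,"gripper":0.75}]}}

```text
t: 10.03
position: [0.4002, 0.0829, 0.1572]
eef_rot: [2.03, 2.398, -0.0]
contact_force: [-0.7, 0.5, 0.2]
gripper_width: 0.0641
```

```bash
python3 - <<'E'
from h import *
f=grab_frame("wrist");o=observe();print(o["position"],o["joint_pos"].round(3))
cv2.imwrite("pics/w5.png",f["pixels"][:,:,::-1])
print(proj(f,[[.4457,.0835,.05],[.4412,.185,.03]]))
ft=grab_frame("top");cv2.imwrite("pics/t5.png",cv2.resize(ft["pixels"][130:280,230:480],None,fx=3,fy=3)[:,:,::-1])
E
```

```text
[0.40019177 0.08240535 0.15719374] [ 0.203 -0.268 -0.312  1.527 -0.     1.609]
[[329.75184065 223.8189061 ]
 [346.73054871 101.00326462]]
```

View pics/w5.png

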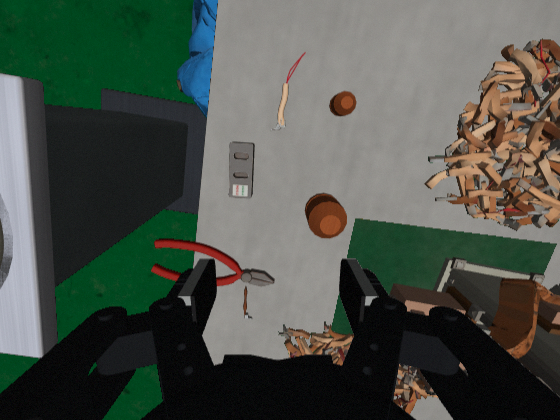

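View pics/t5.png

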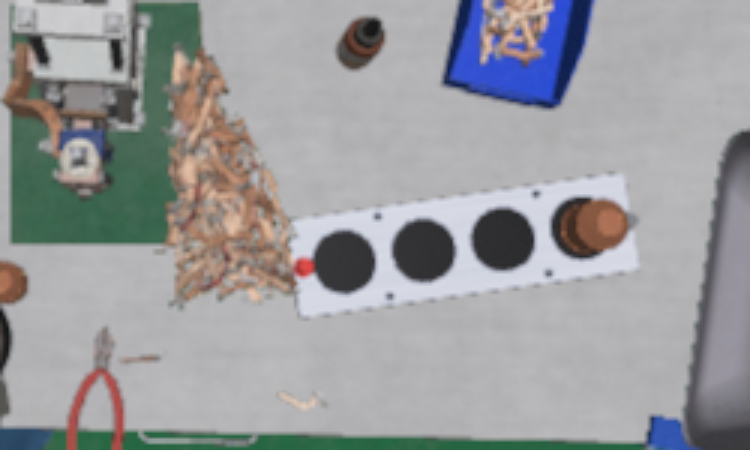

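44 stands on pad_d. In the wrist view the 36 top is at (328,223), where it was predicted. I'll go down to it.

>>> {"api": "arm_command", "payload": {"series": [{"x":-0.03,"y":0.225,"z":0,"rx":0,"ry":0,"rz":0,"gripper":0.75},{"x":-0.03,"y":0.225,"z":0.07,"rx":0,"ry":0,"rz":0,"gripper":0.75},{"x":0,"y":0,"z":0.3,"rx":0,"ry":0,"rz":0,"gripper":0.75},{"x":0,"y":0,"z":0.35,"rx":0,"ry":0,"rz":0,"gripper":0.75},{"x":0,"y":0,"z":0.35,"rx":0,"ry":0,"rz":0,"gripper":0.75},{"x":0,"y":0,"z":0.3,"rx":0,"ry":0,"rz":0,"gripper":0.75},{"x":0,"y":0,"z":0,"rx":0,"ry":0,"rz":0,"gripper":0.75},{"x":0,"y":0,"z":0,"rx":0,"ry":0,"rz":0,"gripper":0.75},{"x":0,"y":0,"z":0,"rx":0,"ry":0,"rz":0,"gripper":0.75}]}}

```text
t: 10.88
position: [0.4466, 0.0839, 0.0221]
eef_rot: [2.031, 2.395, 0.002]
contact_force: [0.3, 0.3, 0.3]
gripper_width: 0.064
```

```bash
python3 - <<'E'
from h import *
f=grab_frame("wrist");o=observe();print(o["position"],o["joint_pos"].round(3))
cv2.imwrite("pics/w6.png",f["pixels"][:,:,::-1])
print(tops(f,{36:proj(f,[.4457,.0835,.05])[0]}))
E
```

```text
[0.44700659 0.08419348 0.02259246] [ 0.186 -0.117 -0.446  1.239 -0.     1.593]
{36: (array([261, 295,  23,  35, 280], dtype=int32), array([0.4438, 0.0833, 0.05  ]))}
```

View pics/w6.png

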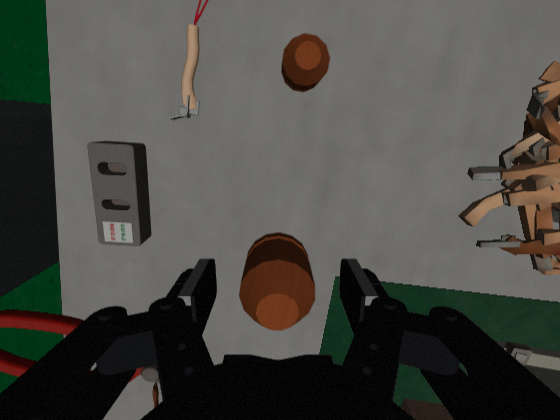

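The 36 is centred between the jaws at (278,290), clear of everything. I'll close and lift.

>>> {"api": "arm_command", "payload": {"series": [{"x":0,"y":0,"z":0,"rx":0,"ry":0,"rz":0,"gripper":0},{"x":0,"y":0,"z":0,"rx":0,"ry":0,"rz":0,"gripper":0},{"x":0,"y":0,"z":0,"rx":0,"ry":0,"rz":0,"gripper":0},{"x":0,"y":0,"z":0,"rx":0,"ry":0,"rz":0,"gripper":0},{"x":0,"y":0,"z":0,"rx":0,"ry":0,"rz":0,"gripper":0},{"x":0,"y":0,"z":0,"rx":0,"ry":0,"rz":0,"gripper":0},{"x":0,"y":0,"z":0,"rx":0,"ry":0,"rz":0,"gripper":0}]}}

```text
t: 11.52
position: [0.4465, 0.0846, 0.022]
eef_rot: [2.029, 2.396, 0.003]
contact_force: [-2.0, -1.2, 9.4]
gripper_width: 0.0344
```

```bash
python3 - <<'E'
from h import *
o=observe();print(o["position"],o["gripper_width"],o["contact_force"])
E
```

```text
[0.44647512 0.08455252 0.0219693 ] 0.03435361156700153 [-2.03620469 -1.2009833   9.4437479 ]
```

>>> {"api": "arm_command", "payload": {"series": [{"x":0,"y":0,"z":-0.1,"rx":0,"ry":0,"rz":0,"gripper":0},{"x":0,"y":0,"z":-0.25,"rx":0,"ry":0,"rz":0,"gripper":0},{"x":0,"y":0,"z":-0.35,"rx":0,"ry":0,"rz":0,"gripper":0},{"x":0,"y":0,"z":-0.35,"rx":0,"ry":0,"rz":0,"gripper":0},{"x":0,"y":0,"z":-0.3,"rx":0,"ry":0,"rz":0,"gripper":0},{"x":0.046,"y":-0.28,"z":0,"rx":0,"ry":0,"rz":0,"gripper":0},{"x":0.046,"y":-0.28,"z":0,"rx":0,"ry":0,"rz":0,"gripper":0},{"x":-0.332,"y":-0.055,"z":0,"rx":0,"ry":0,"rz":0,"gripper":0},{"x":-0.332,"y":-0.055,"z":0,"rx":0,"ry":0,"rz":0,"gripper":0},{"x":-0.332,"y":-0.055,"z":0,"rx":0,"ry":0,"rz":0,"gripper":0},{"x":-0.332,"y":-0.055,"z":0,"rx":0,"ry":0,"rz":0,"gripper":0}]}}

```text
t: 12.43
position: [0.3886, -0.0513, 0.1561]
eef_rot: [2.028, 2.398, 0.001]
contact_force: [1.1, 1.1, -3.1]
gripper_width: 0.0338
```

>>> {"api": "arm_command", "payload": {"series": [{"x":-0.346,"y":0.06,"z":0,"rx":0,"ry":0,"rz":0,"gripper":0},{"x":-0.346,"y":0.06,"z":0,"rx":0,"ry":0,"rz":0,"gripper":0},{"x":-0.346,"y":0.06,"z":0,"rx":0,"ry":0,"rz":0,"gripper":0},{"x":-0.346,"y":0.06,"z":0,"rx":0,"ry":0,"rz":0,"gripper":0},{"x":-0.346,"y":0.06,"z":0,"rx":0,"ry":0,"rz":0,"gripper":0},{"x":-0.346,"y":0.06,"z":0,"rx":0,"ry":0,"rz":0,"gripper":0},{"x":-0.346,"y":0.06,"z":0,"rx":0,"ry":0,"rz":0,"gripper":0},{"x":-0.346,"y":0.06,"z":0,"rx":0,"ry":0,"rz":0,"gripper":0},{"x":-0.346,"y":0.06,"z":0,"rx":0,"ry":0,"rz":0,"gripper":0},{"x":0,"y":0,"z":0,"rx":0,"ry":0,"rz":0,"gripper":0},{"x":0,"y":0,"z":0,"rx":0,"ry":0,"rz":0,"gripper":0},{"x":0,"y":0,"z":0,"rx":0,"ry":0,"rz":0,"gripper":0}]}}

```text
t: 13.43
position: [0.4931, -0.3484, 0.1552]
eef_rot: [-2.031, -2.396, -0.0]
contact_force: [0.8, -0.0, -2.0]
gripper_width: 0.034
```

```bash
cat >> h.py <<'E'
def inhand(f,p,dz,thr=100):
    im=f["pixels"];r=im[:,:,0].astype(int);out=[]
    g=np.zeros(im.shape[:2],bool)
    mm=((r>thr)&(r-im[:,:,2]>45)).astype(np.uint8);mm[:, :240]=0;mm[:,320:]=0;mm[:270]=0;mm[352:]=0
    n,l,s,c=cv2.connectedComponentsWithStats(mm)
    if n<2:return None
    i=1+np.argmax(s[1:,4]);return s[i],c[i].round(1),onz(f,*c[i],p[2]+dz).round(4)
E
python3 - <<'E'
from h import *
f=grab_frame("wrist");o=observe();p=o["position"];print(p,o["joint_pos"].round(3))
for t in(90,100,110,120):print(t,inhand(f,p,.028,t))
cv2.imwrite("pics/w7.png",f["pixels"][:,:,::-1])
E
```

```text
[ 0.49318104 -0.3479662   0.15555051] [-0.615  0.201  0.141  1.512  0.     0.791]
90 (array([ 253,  270,   62,   61, 2932], dtype=int32), array([282.4, 297.3]), array([ 0.4939, -0.3416,  0.1836]))
100 (array([ 257,  293,   43,   38, 1257], dtype=int32), array([277.9, 312.3]), array([ 0.4933, -0.3489,  0.1836]))
110 (array([ 257,  294,   42,   37, 1215], dtype=int32), array([277.6, 312.5]), array([ 0.4932, -0.349 ,  0.1836]))
120 (array([ 257,  295,   42,   36, 1186], dtype=int32), array([277.7, 312.7]), array([ 0.4932, -0.3491,  0.1836]))
```

View pics/w7.png

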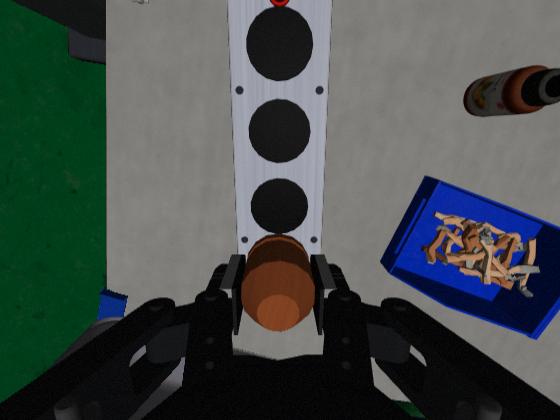

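>>> {"api": "arm_command", "payload": {"series": [{"x":0.006,"y":0.012,"z":0.2,"rx":0,"ry":0,"rz":0,"gripper":0},{"x":0,"y":0,"z":0.3,"rx":0,"ry":0,"rz":0,"gripper":0},{"x":0,"y":0,"z":0.3,"rx":0,"ry":0,"rz":0,"gripper":0},{"x":0,"y":0,"z":0.2,"rx":0,"ry":0,"rz":0,"gripper":0},{"x":0,"y":0,"z":0.1,"rx":0,"ry":0,"rz":0,"gripper":0},{"x":0,"y":0,"z":0.05,"rx":0,"ry":0,"rz":0,"gripper":0},{"x":0,"y":0,"z":0.01,"rx":0,"ry":0,"rz":0,"gripper":0},{"x":0,"y":0,"z":0.01,"rx":0,"ry":0,"rz":0,"gripper":0},{"x":0,"y":0,"z":0,"rx":0,"ry":0,"rz":0,"gripper":0},{"x":0,"y":0,"z":0,"rx":0,"ry":0,"rz":0,"gripper":0}]}}

```text
t: 14.32
position: [0.4951, -0.3482, 0.0396]
eef_rot: [2.029, 2.395, 0.0]
contact_force: [0.1, 0.1, -2.7]
gripper_width: 0.0338
```

>>> {"api": "arm_command", "payload": {"series": [{"x":0,"y":-0.005,"z":0.015,"rx":0,"ry":0,"rz":0,"gripper":0},{"x":0,"y":0,"z":0.01,"rx":0,"ry":0,"rz":0,"gripper":0},{"x":0,"y":0,"z":0,"rx":0,"ry":0,"rz":0,"gripper":0},{"x":0,"y":0,"z":0,"rx":0,"ry":0,"rz":0,"gripper":0}]}}

```text
t: 14.65
position: [0.4944, -0.3483, 0.0371]
eef_rot: [2.03, 2.395, 0.0]
contact_force: [-2.0, 1.6, 6.0]
gripper_width: 0.0341
```

>>> {"api": "arm_command", "payload": {"series": [{"x":0,"y":0,"z":0,"rx":0,"ry":0,"rz":0,"gripper":1},{"x":0,"y":0,"z":0,"rx":0,"ry":0,"rz":0,"gripper":1},{"x":0,"y":0,"z":0,"rx":0,"ry":0,"rz":0,"gripper":1},{"x":0,"y":0,"z":0,"rx":0,"ry":0,"rz":0,"gripper":1},{"x":0,"y":0,"z":0,"rx":0,"ry":0,"rz":0,"gripper":1},{"x":0,"y":0,"z":-0.2,"rx":0,"ry":0,"rz":0,"gripper":1},{"x":0,"y":0,"z":-0.35,"rx":0,"ry":0,"rz":0,"gripper":1},{"x":0,"y":0,"z":-0.35,"rx":0,"ry":0,"rz":0,"gripper":1},{"x":0,"y":0,"z":-0.3,"rx":0,"ry":0,"rz":0,"gripper":1}]}}

```text
t: 15.4
position: [0.4939, -0.3478, 0.1577]
eef_rot: [2.03, 2.397, 0.0]
contact_force: [0.5, 0.0, -0.6]
gripper_width: 0.0852
```

>>> {"api": "arm_command", "payload": {"series": [{"x":0.346,"y":-0.06,"z":0,"rx":0,"ry":0,"rz":0,"gripper":1},{"x":0.346,"y":-0.06,"z":0,"rx":0,"ry":0,"rz":0,"gripper":1},{"x":0.346,"y":-0.06,"z":0,"rx":0,"ry":0,"rz":0,"gripper":1},{"x":0.346,"y":-0.06,"z":0,"rx":0,"ry":0,"rz":0,"gripper":1},{"x":0.346,"y":-0.06,"z":0,"rx":0,"ry":0,"rz":0,"gripper":1},{"x":0.346,"y":-0.06,"z":0,"rx":0,"ry":0,"rz":0,"gripper":1},{"x":0.346,"y":-0.06,"z":0,"rx":0,"ry":0,"rz":0,"gripper":1},{"x":0.346,"y":-0.06,"z":0,"rx":0,"ry":0,"rz":0,"gripper":1},{"x":0.346,"y":-0.06,"z":0,"rx":0,"ry":0,"rz":0,"gripper":1}]}}

```text
t: 16.15
position: [0.3887, -0.0484, 0.1557]
eef_rot: [2.031, 2.396, 0.001]
contact_force: [0.7, 0.0, 0.8]
gripper_width: 0.0853
```

>>> {"api": "arm_command", "payload": {"series": [{"x":0.329,"y":0.055,"z":0,"rx":0,"ry":0,"rz":0,"gripper":1},{"x":0.329,"y":0.055,"z":0,"rx":0,"ry":0,"rz":0,"gripper":1},{"x":0.329,"y":0.055,"z":0,"rx":0,"ry":0,"rz":0,"gripper":1},{"x":0.329,"y":0.055,"z":0,"rx":0,"ry":0,"rz":0,"gripper":1},{"x":0.329,"y":0.055,"z":0,"rx":0,"ry":0,"rz":0,"gripper":1},{"x":0.329,"y":0.055,"z":0,"rx":0,"ry":0,"rz":0,"gripper":1},{"x":0.213,"y":0.323,"z":0,"rx":0,"ry":0,"rz":0,"gripper":0.8},{"x":0.213,"y":0.323,"z":0,"rx":0,"ry":0,"rz":0,"gripper":0.8},{"x":0.213,"y":0.323,"z":0,"rx":0,"ry":0,"rz":0,"gripper":0.8},{"x":0.213,"y":0.323,"z":0,"rx":0,"ry":0,"rz":0,"gripper":0.8},{"x":0.213,"y":0.323,"z":0,"rx":0,"ry":0,"rz":0,"gripper":0.8},{"x":0.213,"y":0.323,"z":0,"rx":0,"ry":0,"rz":0,"gripper":0.8}]}}

```text
t: 17.15
position: [0.561, 0.3099, 0.1553]
eef_rot: [2.03, 2.397, 0.0]
contact_force: [0.3, -0.5, 0.3]
gripper_width: 0.0681
```

```bash
python3 - <<'E'
from h import *
ft=grab_frame("top")
for i in range(4):grab_frame("top")
f=grab_frame("wrist");o=observe();p=o["position"];print(p,o["joint_pos"].round(3))
print(tops(f,{28:proj(f,[.5605,.308,.04])[0]}), proj(f,[.5605,.308,.04]))
cv2.imwrite("pics/w8.png",f["pixels"][:,:,::-1])
cv2.imwrite("pics/t8.png",cv2.resize(ft["pixels"][130:280,230:480],None,fx=3,fy=3)[:,:,::-1])
E
```

```text
[0.55939073 0.30797801 0.15598117] [ 0.503  0.287  0.245  1.529 -0.     1.909]
{28: (array([273, 208,  14,   6,  53], dtype=int32), array([0.5602, 0.3111, 0.04  ]))} [[278.82940169 213.96455942]]
```

View pics/w8.png

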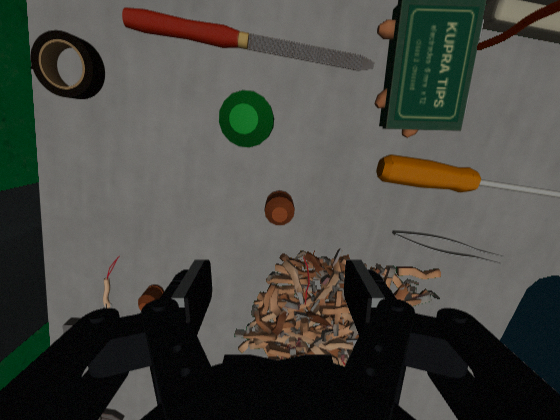

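View pics/t8.png

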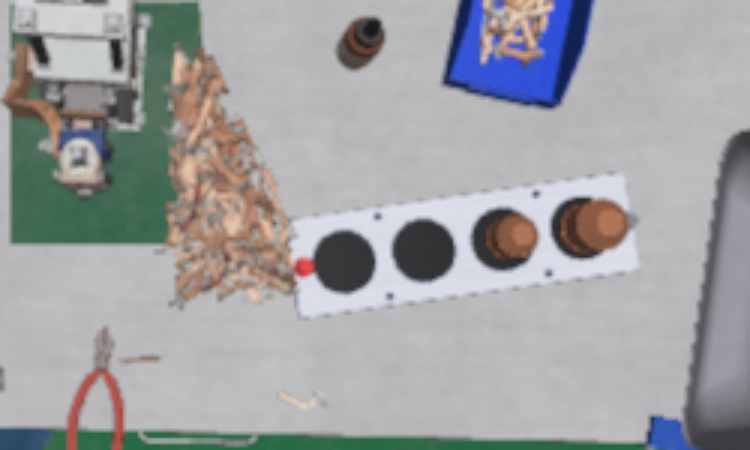

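The 28 top face at (279,214) matches its predicted place. 36 and 44 stand on pads c and d. I'll descend and grasp.

>>> {"api": "arm_command", "payload": {"series": [{"x":0,"y":0.01,"z":0.2,"rx":0,"ry":0,"rz":0,"gripper":0.8},{"x":0,"y":0,"z":0.35,"rx":0,"ry":0,"rz":0,"gripper":0.8},{"x":0,"y":0,"z":0.35,"rx":0,"ry":0,"rz":0,"gripper":0.8},{"x":0,"y":0,"z":0.3,"rx":0,"ry":0,"rz":0,"gripper":0.8},{"x":0,"y":0,"z":0.2,"rx":0,"ry":0,"rz":0,"gripper":0.8},{"x":0,"y":0,"z":0,"rx":0,"ry":0,"rz":0,"gripper":0.8},{"x":0,"y":0,"z":0,"rx":0,"ry":0,"rz":0,"gripper":0.8}]}}

```text
t: 18.03
position: [0.5601, 0.3078, 0.0166]
eef_rot: [2.031, 2.397, -0.0]
contact_force: [0.5, -0.2, 0.6]
gripper_width: 0.0681
```

>>> {"api": "arm_command", "payload": {"series": [{"x":0,"y":0,"z":0,"rx":0,"ry":0,"rz":0,"gripper":0},{"x":0,"y":0,"z":0,"rx":0,"ry":0,"rz":0,"gripper":0},{"x":0,"y":0,"z":0,"rx":0,"ry":0,"rz":0,"gripper":0},{"x":0,"y":0,"z":0,"rx":0,"ry":0,"rz":0,"gripper":0},{"x":0,"y":0,"z":0,"rx":0,"ry":0,"rz":0,"gripper":0},{"x":0,"y":0,"z":0,"rx":0,"ry":0,"rz":0,"gripper":0},{"x":0,"y":0,"z":0,"rx":0,"ry":0,"rz":0,"gripper":0},{"x":0,"y":0,"z":0,"rx":0,"ry":0,"rz":0,"gripper":0},{"x":0,"y":0,"z":0,"rx":0,"ry":0,"rz":0,"gripper":0}]}}

```text
t: 18.78
position: [0.5617, 0.309, 0.018]
eef_rot: [2.03, 2.396, 0.004]
contact_force: [-2.3, -1.1, 8.0]
gripper_width: 0.0261
```

```bash
python3 - <<'E'
from h import *
f=grab_frame("wrist");o=observe();p=o["position"];print(p,o["gripper_width"],o["contact_force"])
cv2.imwrite("pics/w9.png",f["pixels"][:,:,::-1])
E
```

```text
[0.56167872 0.30902668 0.01799251] 0.026013229391591744 [-1.74429744 -1.32459665  8.88760277]
```

View pics/w9.png

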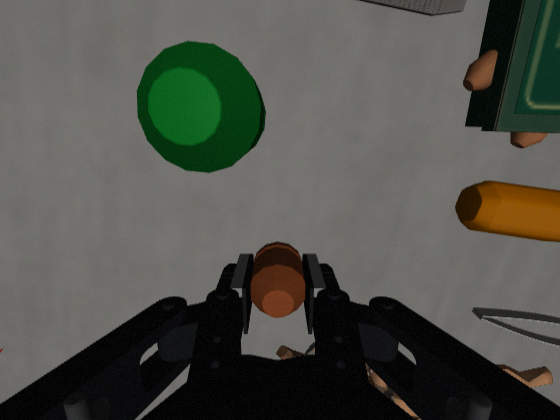

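>>> {"api": "arm_command", "payload": {"series": [{"x":0,"y":0,"z":-0.1,"rx":0,"ry":0,"rz":0,"gripper":0},{"x":0,"y":0,"z":-0.25,"rx":0,"ry":0,"rz":0,"gripper":0},{"x":0,"y":0,"z":-0.35,"rx":0,"ry":0,"rz":0,"gripper":0},{"x":0,"y":0,"z":-0.4,"rx":0,"ry":0,"rz":0,"gripper":0},{"x":0,"y":0,"z":-0.3,"rx":0,"ry":0,"rz":0,"gripper":0},{"x":-0.2145,"y":-0.326,"z":0,"rx":0,"ry":0,"rz":0,"gripper":0},{"x":-0.2145,"y":-0.326,"z":0,"rx":0,"ry":0,"rz":0,"gripper":0},{"x":-0.2145,"y":-0.326,"z":0,"rx":0,"ry":0,"rz":0,"gripper":0},{"x":-0.2145,"y":-0.326,"z":0,"rx":0,"ry":0,"rz":0,"gripper":0},{"x":-0.2145,"y":-0.326,"z":0,"rx":0,"ry":0,"rz":0,"gripper":0},{"x":-0.2145,"y":-0.326,"z":0,"rx":0,"ry":0,"rz":0,"gripper":0}]}}

```text
t: 19.75
position: [0.3875, 0.1485, 0.1562]
eef_rot: [2.03, 2.397, 0.001]
contact_force: [-0.5, -0.9, -1.4]
gripper_width: 0.0255
```

>>> {"api": "arm_command", "payload": {"series": [{"x":-0.329,"y":-0.055,"z":0,"rx":0,"ry":0,"rz":0,"gripper":0},{"x":-0.329,"y":-0.055,"z":0,"rx":0,"ry":0,"rz":0,"gripper":0},{"x":-0.329,"y":-0.055,"z":0,"rx":0,"ry":0,"rz":0,"gripper":0},{"x":-0.329,"y":-0.055,"z":0,"rx":0,"ry":0,"rz":0,"gripper":0},{"x":-0.329,"y":-0.055,"z":0,"rx":0,"ry":0,"rz":0,"gripper":0},{"x":-0.329,"y":-0.055,"z":0,"rx":0,"ry":0,"rz":0,"gripper":0}]}}

```text
t: 20.25
position: [0.3886, -0.0521, 0.1568]
eef_rot: [2.03, 2.396, 0.001]
contact_force: [1.1, 0.3, -1.7]
gripper_width: 0.0263
```

>>> {"api": "arm_command", "payload": {"series": [{"x":-0.344,"y":0.077,"z":0,"rx":0,"ry":0,"rz":0,"gripper":0},{"x":-0.344,"y":0.077,"z":0,"rx":0,"ry":0,"rz":0,"gripper":0},{"x":-0.344,"y":0.077,"z":0,"rx":0,"ry":0,"rz":0,"gripper":0},{"x":-0.344,"y":0.077,"z":0,"rx":0,"ry":0,"rz":0,"gripper":0},{"x":-0.344,"y":0.077,"z":0,"rx":0,"ry":0,"rz":0,"gripper":0},{"x":-0.344,"y":0.077,"z":0,"rx":0,"ry":0,"rz":0,"gripper":0},{"x":-0.344,"y":0.077,"z":0,"rx":0,"ry":0,"rz":0,"gripper":0},{"x":0,"y":0,"z":0,"rx":0,"ry":0,"rz":0,"gripper":0},{"x":0,"y":0,"z":0,"rx":0,"ry":0,"rz":0,"gripper":0},{"x":0,"y":0,"z":0,"rx":0,"ry":0,"rz":0,"gripper":0}]}}

```text
t: 21.08
position: [0.4814, -0.279, 0.156]
eef_rot: [-2.031, -2.396, -0.0]
contact_force: [-0.2, 0.2, -1.1]
gripper_width: 0.0259
```

```bash
python3 - <<'E'
from h import *
f=grab_frame("wrist");o=observe();p=o["position"];print(p,o["gripper_width"])
for t in(100,110,120):print(t,inhand(f,p,.022,t))
cv2.imwrite("pics/w10.png",f["pixels"][:,:,::-1])
E
```

```text
[ 0.48139394 -0.27860327  0.156189  ] 0.025714548787828008
100 (array([261, 289,  36,  39, 747], dtype=int32), array([277.8, 303.9]), array([ 0.4815, -0.2796,  0.1782]))
110 (array([262, 290,  32,  29, 682], dtype=int32), array([277.7, 303.2]), array([ 0.4814, -0.2793,  0.1782]))
120 (array([263, 290,  31,  27, 646], dtype=int32), array([277.6, 303.1]), array([ 0.4813, -0.2793,  0.1782]))
```

View pics/w10.png

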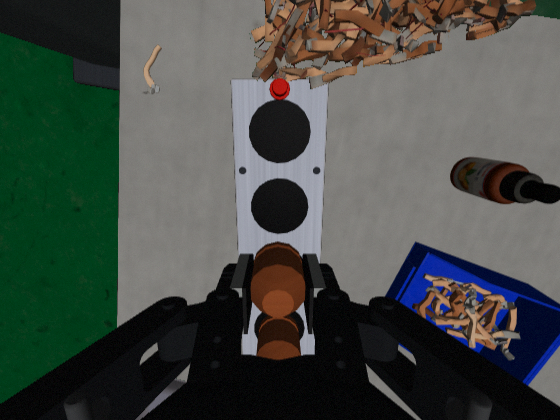

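The 28 in hand is at (.4814,-.2793), which is 1.5 mm short of pad_b in x. I'll correct that and lower it.

>>> {"api": "arm_command", "payload": {"series": [{"x":0,"y":0.014,"z":0.2,"rx":0,"ry":0,"rz":0,"gripper":0},{"x":0,"y":0,"z":0.3,"rx":0,"ry":0,"rz":0,"gripper":0},{"x":0,"y":0,"z":0.3,"rx":0,"ry":0,"rz":0,"gripper":0},{"x":0,"y":0,"z":0.2,"rx":0,"ry":0,"rz":0,"gripper":0},{"x":0,"y":0,"z":0.1,"rx":0,"ry":0,"rz":0,"gripper":0},{"x":0,"y":0,"z":0.08,"rx":0,"ry":0,"rz":0,"gripper":0},{"x":0,"y":0,"z":0.03,"rx":0,"ry":0,"rz":0,"gripper":0},{"x":0,"y":0,"z":0.01,"rx":0,"ry":0,"rz":0,"gripper":0},{"x":0,"y":0,"z":0.01,"rx":0,"ry":0,"rz":0,"gripper":0},{"x":0,"y":0,"z":0,"rx":0,"ry":0,"rz":0,"gripper":0},{"x":0,"y":0,"z":0,"rx":0,"ry":0,"rz":0,"gripper":0}]}}

```text
t: 22.05
position: [0.4835, -0.2793, 0.0336]
eef_rot: [2.03, 2.396, 0.0]
contact_force: [-0.7, 0.4, -2.2]
gripper_width: 0.0258
```

>>> {"api": "arm_command", "payload": {"series": [{"x":0,"y":-0.005,"z":0.01,"rx":0,"ry":0,"rz":0,"gripper":0},{"x":0,"y":0,"z":0.005,"rx":0,"ry":0,"rz":0,"gripper":0},{"x":0,"y":0,"z":0,"rx":0,"ry":0,"rz":0,"gripper":0},{"x":0,"y":0,"z":0,"rx":0,"ry":0,"rz":0,"gripper":0}]}}

```text
t: 22.38
position: [0.4832, -0.2795, 0.033]
eef_rot: [2.029, 2.395, 0.001]
contact_force: [-1.6, 2.0, 7.8]
gripper_width: 0.026
```

>>> {"api": "arm_command", "payload": {"series": [{"x":0,"y":0,"z":0,"rx":0,"ry":0,"rz":0,"gripper":0.9},{"x":0,"y":0,"z":0,"rx":0,"ry":0,"rz":0,"gripper":0.9},{"x":0,"y":0,"z":0,"rx":0,"ry":0,"rz":0,"gripper":0.9},{"x":0,"y":0,"z":0,"rx":0,"ry":0,"rz":0,"gripper":0.9},{"x":0,"y":0,"z":0,"rx":0,"ry":0,"rz":0,"gripper":0.9},{"x":0,"y":0,"z":0,"rx":0,"ry":0,"rz":0,"gripper":0.9},{"x":0,"y":0,"z":-0.2,"rx":0,"ry":0,"rz":0,"gripper":0.9},{"x":0,"y":0,"z":-0.35,"rx":0,"ry":0,"rz":0,"gripper":0.9},{"x":0,"y":0,"z":-0.4,"rx":0,"ry":0,"rz":0,"gripper":0.9},{"x":0,"y":0,"z":-0.3,"rx":0,"ry":0,"rz":0,"gripper":0.9}]}}

```text
t: 23.22
position: [0.4826, -0.2792, 0.1589]
eef_rot: [2.03, 2.396, 0.0]
contact_force: [1.2, -0.9, 0.6]
gripper_width: 0.0769
```

>>> {"api": "arm_command", "payload": {"series": [{"x":0.345,"y":-0.077,"z":0,"rx":0,"ry":0,"rz":0,"gripper":0.8},{"x":0.345,"y":-0.077,"z":0,"rx":0,"ry":0,"rz":0,"gripper":0.8},{"x":0.345,"y":-0.077,"z":0,"rx":0,"ry":0,"rz":0,"gripper":0.8},{"x":0.345,"y":-0.077,"z":0,"rx":0,"ry":0,"rz":0,"gripper":0.8},{"x":0.345,"y":-0.077,"z":0,"rx":0,"ry":0,"rz":0,"gripper":0.8},{"x":0.345,"y":-0.077,"z":0,"rx":0,"ry":0,"rz":0,"gripper":0.8},{"x":0.345,"y":-0.077,"z":0,"rx":0,"ry":0,"rz":0,"gripper":0.8}]}}

```text
t: 23.8
position: [0.3887, -0.0486, 0.1562]
eef_rot: [2.031, 2.396, 0.0]
contact_force: [0.7, -0.1, 0.5]
gripper_width: 0.068
```

>>> {"api": "arm_command", "payload": {"series": [{"x":0.332,"y":0.055,"z":0,"rx":0,"ry":0,"rz":0,"gripper":0.7},{"x":0.332,"y":0.055,"z":0,"rx":0,"ry":0,"rz":0,"gripper":0.7},{"x":0.332,"y":0.055,"z":0,"rx":0,"ry":0,"rz":0,"gripper":0.7},{"x":0.332,"y":0.055,"z":0,"rx":0,"ry":0,"rz":0,"gripper":0.7},{"x":0.332,"y":0.055,"z":0,"rx":0,"ry":0,"rz":0,"gripper":0.7},{"x":0.332,"y":0.055,"z":0,"rx":0,"ry":0,"rz":0,"gripper":0.7},{"x":0.332,"y":0.055,"z":0,"rx":0,"ry":0,"rz":0,"gripper":0.7},{"x":-0.042,"y":0.252,"z":0,"rx":0,"ry":0,"rz":0,"gripper":0.7},{"x":-0.042,"y":0.252,"z":0,"rx":0,"ry":0,"rz":0,"gripper":0.7},{"x":0,"y":0,"z":0,"rx":0,"ry":0,"rz":0,"gripper":0.7},{"x":0,"y":0,"z":0,"rx":0,"ry":0,"rz":0,"gripper":0.7},{"x":0,"y":0,"z":0,"rx":0,"ry":0,"rz":0,"gripper":0.7}]}}

```text
t: 24.8
position: [0.4402, 0.1856, 0.156]
eef_rot: [-2.031, -2.396, 0.001]
contact_force: [0.1, -0.1, 0.4]
gripper_width: 0.0601
```

```bash
python3 - <<'E'
from h import *
ft=grab_frame("top")
f=grab_frame("wrist");o=observe();p=o["position"];print(p,o["gripper_width"])
q=proj(f,[.4412,.185,.03])[0];print(q)
for t in(85,95,105):print(tops(f,{20:q},t))
u,v=q.astype(int);cv2.imwrite("pics/w11.png",np.hstack([cv2.resize(f["pixels"],(480,360)),cv2.resize(f["pixels"][v-30:v+30,u-25:u+25],(300,360))])[:,:,::-1])
cv2.imwrite("pics/t11.png",cv2.resize(ft["pixels"][130:280,230:480],None,fx=3,fy=3)[:,:,::-1])
E
```

```text
[0.44010945 0.18550381 0.15633738] 0.05969814663154363
[278.80995313 210.8445859 ]
{20: (array([271, 200,  19,  19, 216], dtype=int32), array([0.4421, 0.1881, 0.03  ]))}
{20: (array([274, 204,  11,  13, 101], dtype=int32), array([0.4414, 0.1851, 0.03  ]))}
{20: (array([274, 206,  11,  11,  91], dtype=int32), array([0.4414, 0.1849, 0.03  ]))}
```

View pics/w11.png

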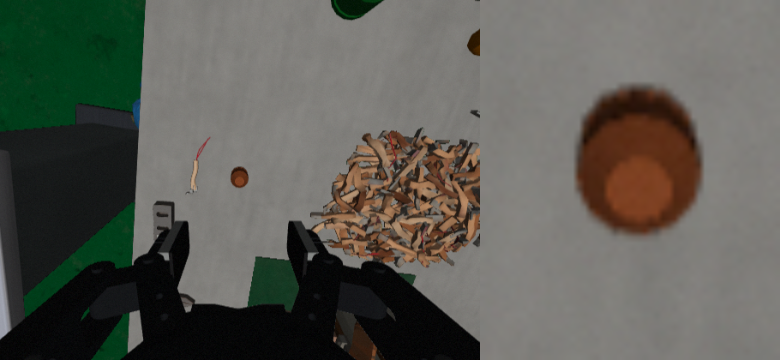

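View pics/t11.png

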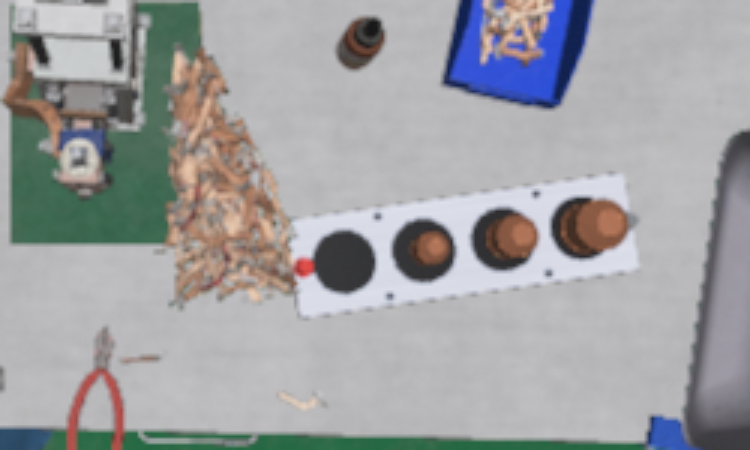

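28, 36 and 44 stand on pads b to d. The 20 is at (.4414,.185), nearly under the TCP, so I'll descend and close.

>>> {"api": "arm_command", "payload": {"series": [{"x":-0.005,"y":0.012,"z":0.2,"rx":0,"ry":0,"rz":0,"gripper":0.7},{"x":0,"y":0,"z":0.35,"rx":0,"ry":0,"rz":0,"gripper":0.7},{"x":0,"y":0,"z":0.35,"rx":0,"ry":0,"rz":0,"gripper":0.7},{"x":0,"y":0,"z":0.3,"rx":0,"ry":0,"rz":0,"gripper":0.7},{"x":0,"y":0,"z":0.2,"rx":0,"ry":0,"rz":0,"gripper":0.7},{"x":0,"y":0,"z":0.04,"rx":0,"ry":0,"rz":0,"gripper":0.7},{"x":0,"y":0,"z":0,"rx":0,"ry":0,"rz":0,"gripper":0.7},{"x":0,"y":0,"z":0,"rx":0,"ry":0,"rz":0,"gripper":0.7}]}}

```text
t: 25.57
position: [0.4423, 0.1856, 0.0137]
eef_rot: [2.03, 2.396, 0.002]
contact_force: [0.1, -0.4, 0.5]
gripper_width: 0.0598
```

>>> {"api": "arm_command", "payload": {"series": [{"x":0,"y":0,"z":0,"rx":0,"ry":0,"rz":0,"gripper":0},{"x":0,"y":0,"z":0,"rx":0,"ry":0,"rz":0,"gripper":0},{"x":0,"y":0,"z":0,"rx":0,"ry":0,"rz":0,"gripper":0},{"x":0,"y":0,"z":0,"rx":0,"ry":0,"rz":0,"gripper":0},{"x":0,"y":0,"z":0,"rx":0,"ry":0,"rz":0,"gripper":0},{"x":0,"y":0,"z":0,"rx":0,"ry":0,"rz":0,"gripper":0},{"x":0,"y":0,"z":0,"rx":0,"ry":0,"rz":0,"gripper":0},{"x":0,"y":0,"z":0,"rx":0,"ry":0,"rz":0,"gripper":0}]}}

```text
t: 26.23
position: [0.4425, 0.1857, 0.0135]
eef_rot: [2.03, 2.396, 0.003]
contact_force: [-1.6, -0.6, 6.4]
gripper_width: 0.0174
```

```bash
python3 - <<'E'
from h import *
f=grab_frame("wrist");o=observe();p=o["position"];print(p,o["gripper_width"],o["contact_force"])
cv2.imwrite("pics/w12.png",f["pixels"][:,:,::-1])
E
```

```text
[0.44248299 0.18575324 0.01351845] 0.01767904373172917 [-1.35388575 -0.12178801  6.62380866]
```

View pics/w12.png

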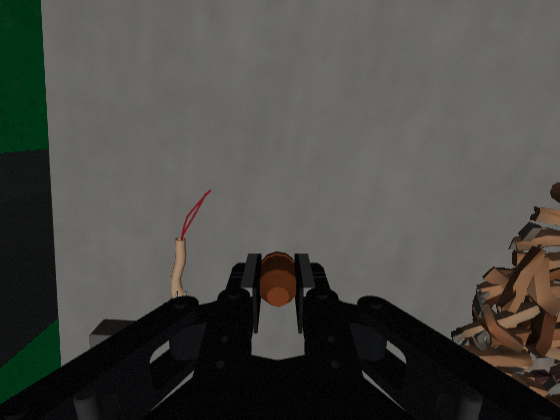

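>>> {"api": "arm_command", "payload": {"series": [{"x":0,"y":0,"z":-0.1,"rx":0,"ry":0,"rz":0,"gripper":0},{"x":0,"y":0,"z":-0.25,"rx":0,"ry":0,"rz":0,"gripper":0},{"x":0,"y":0,"z":-0.35,"rx":0,"ry":0,"rz":0,"gripper":0},{"x":0,"y":0,"z":-0.4,"rx":0,"ry":0,"rz":0,"gripper":0},{"x":0,"y":0,"z":-0.35,"rx":0,"ry":0,"rz":0,"gripper":0},{"x":0.043,"y":-0.259,"z":0,"rx":0,"ry":0,"rz":0,"gripper":0},{"x":0.043,"y":-0.259,"z":0,"rx":0,"ry":0,"rz":0,"gripper":0}]}}

```text
t: 26.87
position: [0.3903, 0.1859, 0.1603]
eef_rot: [2.031, 2.394, 0.006]
contact_force: [-0.2, -0.9, -1.6]
gripper_width: 0.0174
```

>>> {"api": "arm_command", "payload": {"series": [{"x":-0.332,"y":-0.055,"z":0,"rx":0,"ry":0,"rz":0,"gripper":0},{"x":-0.332,"y":-0.055,"z":0,"rx":0,"ry":0,"rz":0,"gripper":0},{"x":-0.332,"y":-0.055,"z":0,"rx":0,"ry":0,"rz":0,"gripper":0},{"x":-0.332,"y":-0.055,"z":0,"rx":0,"ry":0,"rz":0,"gripper":0},{"x":-0.332,"y":-0.055,"z":0,"rx":0,"ry":0,"rz":0,"gripper":0},{"x":-0.332,"y":-0.055,"z":0,"rx":0,"ry":0,"rz":0,"gripper":0},{"x":-0.332,"y":-0.055,"z":0,"rx":0,"ry":0,"rz":0,"gripper":0}]}}

```text
t: 27.45
position: [0.3892, -0.0516, 0.1582]
eef_rot: [2.03, 2.396, 0.001]
contact_force: [1.1, 0.7, -1.5]
gripper_width: 0.0178
```

>>> {"api": "arm_command", "payload": {"series": [{"x":-0.343,"y":0.108,"z":0,"rx":0,"ry":0,"rz":0,"gripper":0},{"x":-0.343,"y":0.108,"z":0,"rx":0,"ry":0,"rz":0,"gripper":0},{"x":-0.343,"y":0.108,"z":0,"rx":0,"ry":0,"rz":0,"gripper":0},{"x":-0.343,"y":0.108,"z":0,"rx":0,"ry":0,"rz":0,"gripper":0},{"x":-0.343,"y":0.108,"z":0,"rx":0,"ry":0,"rz":0,"gripper":0},{"x":0,"y":0,"z":0,"rx":0,"ry":0,"rz":0,"gripper":0},{"x":0,"y":0,"z":0,"rx":0,"ry":0,"rz":0,"gripper":0},{"x":0,"y":0,"z":0,"rx":0,"ry":0,"rz":0,"gripper":0}]}}

```text
t: 28.12
position: [0.4706, -0.2102, 0.1574]
eef_rot: [-2.031, -2.396, 0.0]
contact_force: [-0.7, 0.1, -1.5]
gripper_width: 0.0175
```

```bash
python3 - <<'E'
from h import *
f=grab_frame("wrist");o=observe();p=o["position"];print(p,o["gripper_width"])
for t in(90,100,110,120):print(t,inhand(f,p,.0165,t))
cv2.imwrite("pics/w13.png",f["pixels"][:,:,::-1])
E
```

```text
[ 0.47066049 -0.20979175  0.15765163] 0.01765452493401334
90 (array([266, 270,  30,  36, 813], dtype=int32), array([279.7, 286.9]), array([ 0.4707, -0.2056,  0.1742]))
100 (array([267, 286,  22,  20, 338], dtype=int32), array([277.6, 296. ]), array([ 0.4706, -0.2103,  0.1742]))
110 (array([267, 287,  22,  19, 322], dtype=int32), array([277.6, 296. ]), array([ 0.4706, -0.2103,  0.1742]))
120 (array([267, 287,  22,  19, 308], dtype=int32), array([277.6, 296.2]), array([ 0.4706, -0.2104,  0.1742]))
```

View pics/w13.png

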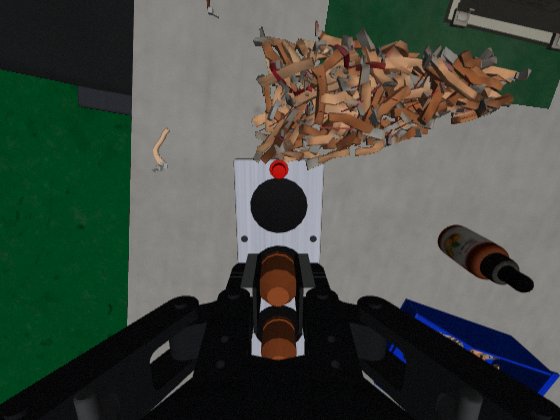

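The 20 in hand is within 1 mm of pad_a, whose pad and red pin are at (279,205) and (279,168). I'll lower it.

>>> {"api": "arm_command", "payload": {"series": [{"x":0,"y":0.006,"z":0.2,"rx":0,"ry":0,"rz":0,"gripper":0},{"x":0,"y":0,"z":0.3,"rx":0,"ry":0,"rz":0,"gripper":0},{"x":0,"y":0,"z":0.3,"rx":0,"ry":0,"rz":0,"gripper":0},{"x":0,"y":0,"z":0.25,"rx":0,"ry":0,"rz":0,"gripper":0},{"x":0,"y":0,"z":0.12,"rx":0,"ry":0,"rz":0,"gripper":0},{"x":0,"y":0,"z":0.08,"rx":0,"ry":0,"rz":0,"gripper":0},{"x":0,"y":0,"z":0.02,"rx":0,"ry":0,"rz":0,"gripper":0},{"x":0,"y":0,"z":0.01,"rx":0,"ry":0,"rz":0,"gripper":0},{"x":0,"y":0,"z":0,"rx":0,"ry":0,"rz":0,"gripper":0},{"x":0,"y":0,"z":0,"rx":0,"ry":0,"rz":0,"gripper":0}]}}

```text
t: 29.0
position: [0.4723, -0.2106, 0.0306]
eef_rot: [2.029, 2.396, 0.001]
contact_force: [-0.5, 0.9, -1.6]
gripper_width: 0.0171
```

>>> {"api": "arm_command", "payload": {"series": [{"x":0,"y":-0.006,"z":0.012,"rx":0,"ry":0,"rz":0,"gripper":0},{"x":0,"y":0,"z":0.008,"rx":0,"ry":0,"rz":0,"gripper":0},{"x":0,"y":0,"z":0,"rx":0,"ry":0,"rz":0,"gripper":0},{"x":0,"y":0,"z":0,"rx":0,"ry":0,"rz":0,"gripper":0}]}}

```text
t: 29.33
position: [0.4715, -0.2107, 0.0285]
eef_rot: [2.03, 2.396, 0.001]
contact_force: [-2.3, 1.1, 6.8]
gripper_width: 0.0175
```

>>> {"api": "arm_command", "payload": {"series": [{"x":0,"y":0,"z":0,"rx":0,"ry":0,"rz":0,"gripper":0.9},{"x":0,"y":0,"z":0,"rx":0,"ry":0,"rz":0,"gripper":0.9},{"x":0,"y":0,"z":0,"rx":0,"ry":0,"rz":0,"gripper":0.9},{"x":0,"y":0,"z":0,"rx":0,"ry":0,"rz":0,"gripper":0.9},{"x":0,"y":0,"z":0,"rx":0,"ry":0,"rz":0,"gripper":0.9},{"x":0,"y":0,"z":0,"rx":0,"ry":0,"rz":0,"gripper":0.9},{"x":0,"y":0,"z":-0.2,"rx":0,"ry":0,"rz":0,"gripper":0.9},{"x":0,"y":0,"z":-0.35,"rx":0,"ry":0,"rz":0,"gripper":0.9},{"x":0,"y":0,"z":-0.4,"rx":0,"ry":0,"rz":0,"gripper":0.9},{"x":0,"y":0,"z":-0.4,"rx":0,"ry":0,"rz":0,"gripper":0.9},{"x":0,"y":0,"z":-0.4,"rx":0,"ry":0,"rz":0,"gripper":0.9}]}}

```text
t: 30.25
position: [0.4706, -0.2102, 0.204]
eef_rot: [-2.031, -2.397, 0.0]
contact_force: [1.3, -0.3, 0.2]
gripper_width: 0.0766
```

>>> {"api": "arm_command", "payload": {"series": [{"x":-0.3,"y":-0.05,"z":0,"rx":0,"ry":0,"rz":0,"gripper":0.9},{"x":-0.3,"y":-0.05,"z":0,"rx":0,"ry":0,"rz":0,"gripper":0.9},{"x":-0.3,"y":-0.05,"z":0,"rx":0,"ry":0,"rz":0,"gripper":0.9},{"x":-0.3,"y":-0.05,"z":0,"rx":0,"ry":0,"rz":0,"gripper":0.9},{"x":0,"y":0,"z":0,"rx":0,"ry":0,"rz":0,"gripper":0.9},{"x":0,"y":0,"z":0,"rx":0,"ry":0,"rz":0,"gripper":0.9},{"x":0,"y":0,"z":0,"rx":0,"ry":0,"rz":0,"gripper":0.9}]}}

```text
t: 30.83
position: [0.4708, -0.3318, 0.2019]
eef_rot: [-2.031, -2.396, -0.0]
contact_force: [-0.5, 0.3, -0.8]
gripper_width: 0.0768
```

```bash
python3 - <<'E'
from h import *
f=grab_frame("wrist");o=observe();p=o["position"];print(p,o["contact_force"])
pads={20:(.4714,-.2102),28:(.4828,-.279),36:(.4943,-.3482),44:(.5058,-.4174)}
h={44:.06,36:.05,28:.04,20:.03};im=f["pixels"];r=im[:,:,0].astype(int)
for k,(x,y) in pads.items():
    q=proj(f,[x,y,.015+h[k]])[0]
    m=np.zeros(r.shape,np.uint8);cv2.circle(m,tuple(int(a) for a in q),25,1,-1)
    for thr in(100,115):
        mm=((r>thr)&(r-im[:,:,2]>45)&(m>0)).astype(np.uint8);n,l,s,c=cv2.connectedComponentsWithStats(mm)
        if n>1:
            i=1+np.argmax(s[1:,4]);e=onz(f,*c[i],.015+h[k])[:2]-[x,y];print(k,q.round(0),s[i],(e*1000).round(1),"mm")
cv2.imwrite("pics/w14.png",im[:,:,::-1])
E
```

```text
[ 0.47096599 -0.33139445  0.20217551] [ 0.27459078  0.80002263 -0.05585498]
20 [300.  73.] [295  69  11  13 108] [ 0.1 -1.6] mm
20 [300.  73.] [295  70  11  11  90] [ 0.1 -1.7] mm
28 [300. 153.] [293 147  15  15 179] [ 0.5 -1.1] mm
28 [300. 153.] [293 147  14  15 168] [ 0.3 -1.3] mm
36 [299. 227.] [290 220  18  18 254] [ 0.1 -1.2] mm
36 [299. 227.] [290 220  18  17 235] [-0.  -1.4] mm
44 [298. 296.] [287 287  21  19 330] [-0.9 -0.2] mm
44 [298. 296.] [287 287  21  19 315] [-0.8 -0.3] mm
```

View pics/w14.png

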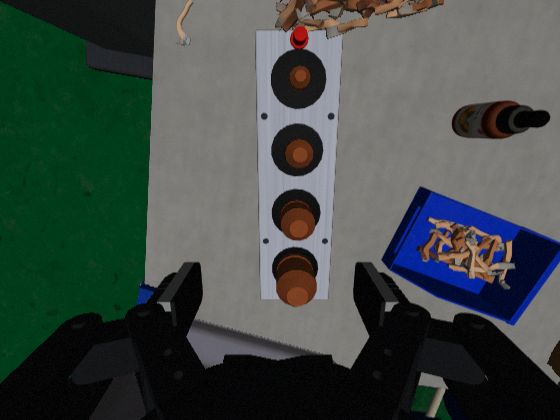

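All four stand upright in order, with their tops within about 2 mm of the pad centres. From the red pin at (300,38) they read small to large: (300,75), (299,153), (298,222), (296,290). The gripper is open and clear, so I'll hand in.

```bash
python3 -c "
from bench import *
print(finish_job())"
```

```text
the job is handed in; nothing more can be done
None
```

The four electrodes are on the set-up bar in order of size, and the job is handed in at about 31 s of the 104 s allowed. The red pin was at the left end of the bar, so the 20 mm electrode is on pad_a, the 28 on pad_b, the 36 on pad_c and the 44 on pad_d at the grey pin's end.

- **Last check:** the final wrist picture shows all four upright. Their tops are within about 2 mm of the pad centres, and the calibration itself is good to about 2 mm. The gripper was open and about 12 cm above the nearest electrode, touching nothing.
- **Forces:** every wrist force reading I took stayed below about 10 N.
- **Problems:** the first three move calls were refused because I left keys out of the rows. The arm did not move, and I resent the moves with every key. The top and wrist views differed by about 2 mm on the electrodes' starting positions, within calibration. No check failed.

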